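# Load the locked-out shaker with stoppered reagent bottles

## Task

Before anything goes onto the shaker, push its red mushroom stop button right down so that it stays down. Then stand every reagent bottle on the bench upright in the shaker pocket of its own colour and press its stopper down until it is fully home. Only when all are loaded and stoppered, twist the stop button clockwise until it is fully up again; leave the tube rack, mouse and sharps bin where they are.

Things in the scene. Friction and masses are not known exactly. Their poses are not given: they have to be found in the camera images.
- stop_press (a joint): Travel of the red mushroom stop button in m: 0 = fully up, 0.006 = fully down. It stays where it is left (a detent); pushing it down takes about 6 N. It can be pushed down only while joint stop_turn is near 0.
- stop_turn (a joint): Rotation of the mushroom head in rad: 0 as at the start, growing CLOCKWISE seen from above to 1.03 at its end stop; light friction, stays where left. Once the button is down, turning it clockwise cams the head up 6 mm per rad (it rises 6 mm as it turns), so at 1.0 rad the button is fully up again. Pinch the head from above to turn it, best rising with it.
- stop_top (a point): Centre of the top face of the red mushroom head: a disc 40 mm in diameter and 18 mm thick, white stripe on top, on a 18 mm black stem. With the button up the head's top is 70 mm and its underside 52 mm above the bench; 6 mm less when it is down.
- stop_pod: Yellow housing of the stop button, fixed to the bench, 80 x 80 mm and 40 mm high. Origin at the centre of its underside, z up; the button is at its centre.
- shaker: Orbital shaker, cream with an aluminium platform, 220 x 220 mm, platform top 50 mm above the bench, standing still, fixed. Origin at the centre of its underside. On the platform are four coloured square pockets in a 2 x 2 grid, centres 95 mm apart, walls parallel to the shaker's x and y.
- pocket_yellow (a point): Centre of the floor of the yellow pocket: square, 54 x 54 mm inside, walls 3 mm thick, rim 14 mm above this floor; the floor is 53 mm above the bench.
- pocket_blue (a point): Centre of the floor of the blue pocket: square, 54 x 54 mm inside, walls 3 mm thick, rim 14 mm above this floor; the floor is 53 mm above the bench.
- pocket_green (a point): Centre of the floor of the green pocket: square, 54 x 54 mm inside, walls 3 mm thick, rim 14 mm above this floor; the floor is 53 mm above the bench.
- pocket_purple (a point): Centre of the floor of the purple pocket: square, 54 x 54 mm inside, walls 3 mm thick, rim 14 mm above this floor; the floor is 53 mm above the bench.
- bottle_yellow: Round white reagent bottle with a yellow band and a yellow stopper, 46 mm in diameter, its body 55 mm high without the stopper, 180 g (+-30 %), bottom-heavy. Origin at the centre of its underside, z up along its axis. May be absent (None).
- cap_yellow (a joint): How far the yellow push-in stopper has been pushed down, in m: 0 = 8 mm proud of the bottle (dark plug showing under it), 0.008 = fully home, its cap sitting on the bottle. It stays where it is left and takes about 6 N to push. None if the bottle is absent.
- captop_yellow (a point): Centre of the top of the yellow stopper, whose cap is a disc 36 mm in diameter and 14 mm thick. Fully home this is 69 mm above the bottle's underside, 77 mm at its most proud.
- bottle_blue: Round white reagent bottle with a blue band and a blue stopper, 46 mm in diameter, its body 55 mm high without the stopper, 180 g (+-30 %), bottom-heavy. Origin at the centre of its underside, z up along its axis. May be absent (None).
- cap_blue (a joint): How far the blue push-in stopper has been pushed down, in m: 0 = 8 mm proud of the bottle (dark plug showing under it), 0.008 = fully home, its cap sitting on the bottle. It stays where it is left and takes about 6 N to push. None if the bottle is absent.
- captop_blue (a point): Centre of the top of the blue stopper, whose cap is a disc 36 mm in diameter and 14 mm thick. Fully home this is 69 mm above the bottle's underside, 77 mm at its most proud.
- bottle_green: Round white reagent bottle with a green band and a green stopper, 46 mm in diameter, its body 55 mm high without the stopper, 180 g (+-30 %), bottom-heavy. Origin at the centre of its underside, z up along its axis. May be absent (None).
- cap_green (a joint): How far the green push-in stopper has been pushed down, in m: 0 = 8 mm proud of the bottle (dark plug showing under it), 0.008 = fully home, its cap sitting on the bottle. It stays where it is left and takes about 6 N to push. None if the bottle is absent.
- captop_green (a point): Centre of the top of the green stopper, whose cap is a disc 36 mm in diameter and 14 mm thick. Fully home this is 69 mm above the bottle's underside, 77 mm at its most proud.
- bottle_purple: Round white reagent bottle with a purple band and a purple stopper, 46 mm in diameter, its body 55 mm high without the stopper, 180 g (+-30 %), bottom-heavy. Origin at the centre of its underside, z up along its axis. May be absent (None).
- cap_purple (a joint): How far the purple push-in stopper has been pushed down, in m: 0 = 8 mm proud of the bottle (dark plug showing under it), 0.008 = fully home, its cap sitting on the bottle. It stays where it is left and takes about 6 N to push. None if the bottle is absent.
- captop_purple (a point): Centre of the top of the purple stopper, whose cap is a disc 36 mm in diameter and 14 mm thick. Fully home this is 69 mm above the bottle's underside, 77 mm at its most proud.
- tube_rack: Bystander: loose cream tube rack 32 x 200 mm, 86 mm high with its purple-capped tubes; origin at the centre of its underside.
- mouse: Bystander: cream computer mouse 100 x 58 mm, 33 mm high; origin at the centre of its underside.
- sharps_bin: Bystander: yellow sharps bin with a red lid, 114 mm in diameter, 148 mm high; origin at the centre of its underside.
Things that resemble listed ones, but are neither listed nor needed, are in the scene too. What is shaped like the bottle_yellow but pink is not meant.

How it is judged:
By the outcome, as a careful person would: the job done as asked, in the order asked, and still so for the second after the job is handed in, with the robot touching nothing.
Of bottle_yellow, bottle_blue, bottle_green, bottle_purple only 3 to 4 are there at a start; the rules pass over those that are not, and their reading is None.
At some moment in a run one of bottle_yellow, bottle_blue, bottle_green, bottle_purple may be knocked a few centimetres aside while the robot is not near it.
Once in a run the grip may slacken for a moment while it holds something.
It also fails if it takes over 210 s, if anything falls off the work surface, if the arm or the gripper's body presses on something with over 40 N, if the wrist force passes 120 N, or if a joint passes its speed limit or range.

## Robot

A 7-joint arm with a two-finger parallel gripper is mounted at the origin on the work surface. World frame = base frame: x ahead of the robot, y to its left, z up, the work surface at z = 0. Lengths are in m, angles in rad, forces in N, time in s.
With the tool pointing down it reaches from about 0.425 to 0.95 m from the base axis. Payload 4.7 kg.
Tool frame: the origin (TCP) lies between the finger pads; the fingertips stand 19 mm ahead of it and the grasp point (between the pads) is the TCP; z points along the fingers, y is the direction in which the jaws open and shut (so a half turn about z gives the same grasp; the last joint's range is limited). The gripper opens to 87 mm and grips with 3 to 60 N. Pads are 19 mm wide; open, the fingers measure 117 mm over their backs; the gripper's body (75 mm by 190 mm) begins 51 mm behind the grasp point.
Start: joints at [1.273, 0.469, -0.049, 1.532, 0.024, 1.141, -0.082], TCP at [0.179, -0.651, 0.242] pointing down, gripper open.
Joint ranges: [-2.59, 2.59], [-0.33, 1.99], [-1.39, 1.29], [0.1, 2.45], [-1.04, 4.18], [0.21, 1.99], [-2.66, 2.66]. Speed limits (rad/s): [2.57, 2.57, 3.14, 3.14, 3.14, 3.14, 3.14].

## Interface

Orientations are given as a rotation vector (axis times angle).
In Python, from cell import ctrl gives the robot as it stands. The module is installed in compiled form; this text tells all that it offers.
- The arm moves only by the tool drive_tool, never from a script. Its argument "deltas" is a list of rows, each a list of 5 numbers: the opening, from -1 (shut) to 1 (fully open), so that 0 is half open, then the shift along the tool's x, y, z each as a share of 500 mm, from -1 to 1, then the turn about the tool's z as a share of 180 degrees, from -1 to 1. A call has 1 to 5 rows; each row is the pose to reach, as a shift and turn from the pose commanded when the call began, along the tool's axes at that moment, turning the shorter way round; what a row does not reach only later rows make up. A row lasts 1/12 s, in which the tool goes at most 41.7 mm and 7.16 degrees, less where a joint would pass 70% of its speed; a pose out of reach is approached as far as the arm can. A call with a number of a shift or a turn outside -1 to 1 is refused whole. A call with a gripper value outside its range is refused whole. The fingers move at their own pace and stop on an object; "squeeze" is the grip in N (left out, the last holds). Time passes only in rows, so rows that repeat a pose let the fingers close. It gives the time, the measured TCP pose, the force and the opening at its end, in the units of the state.
- ctrl.get_obs(): the state, without advancing time (a new reading comes with each control period).
- ctrl.read_camera(name): name is "scene" or "side" or "wrist"; returns (picture, depth): 400x640x3 uint8, red, green, blue; 400x640 float32, m along the optical axis (not along the pixel's ray), 0 where there is no reading.
- ctrl.camera_model(name): a dict with "vfov" (degrees; the focal length in pixels is half the picture's height over the tangent of half this angle, whatever the lens; pixels are square), "cx", "cy" (the principal point, pixels), "D" ([k1, k2, p1, p2, k3] as OpenCV has them; the pictures are not rectified), "world_from_camera" (4x4, takes a point from camera to world coordinates); the wrist camera has in their place "mount" (4x4, takes a point from camera to tool coordinates, whose origin is the TCP and whose axes are the flange's). Camera axes: x right, y up, looking along -z (the intrinsics and any distortion apply to the point x, -y, -z); pixel columns grow to the right and rows downward; lengths in m; the calibration is good to about 2 mm. A picture is of the moment at which its call begins: read the wrist's pose just before it. camera_model takes no time and is no camera call.
- ctrl.close_job(): hands the job in, once; it reports no verdict.
Trained networks look in the newest picture that a camera, given by its name, has taken for a name from the list of things; names that differ only in an ending like _2 or _b are one class to them, and where a whole thing is asked for, a point or a joint stands for the part that bears it (a point fixed in the world has none). Each returns a list of dicts, best first, with "p" (0 to 1); they miss things now and then, are a little off and sometimes report something else, mostly with a low value. They report only what shows in the picture. A call takes as long as a camera call. They do not tell look-alikes from the thing itself.
- ctrl.masks_of(name, camera): "mask" (400x640 bool, what is visible of it) and "bbox" ([left, top, right, bottom] in pixels, round what is visible of it).
The state is a dict: "time_s": time; "joint_pos": joint angles; "joint_velocities": joint speeds; "joint_torque": joint torques, N m; "ee_pos": TCP position; "eef_rot": TCP orientation; "force": force on the tool from outside, world axes, zero at the start; "ft_torque": the same for the moment, N m; "grip_width": finger opening in m.
Only numpy, scipy, OpenCV 4.12 (cv2) and the standard library are available. Lean on these libraries where they do the work, as an engineer would, in place of code of your own. Each camera call takes 0.05 s, during which the arm holds its last target.

## Working session

There is one attempt and no reset: what is moved stays moved. The work goes in short steps, Python scripts to look and compute and a tool call to move; the robot and the scene stay as the last step left them, time stands still between calls to the robot, and variables do not carry over. Pictures are saved under pics/ and viewed, and the job is handed in when it is done.

Besides the shell and the picture viewer there is one more tool, called after "Call:" as name(argument=value, ...), one argument or row to a line, values as JSON. drive_tool: Moves the arm, as the interface text tells. Shift numbers are shares of 500 mm and turn numbers shares of 180 degrees, none past 1 either way. Its arguments: {"type":"object","properties":{"deltas":{"type":"array"},"squeeze":{"type":"number"}},"required":["deltas"]}

```bash
mkdir -p pics; ls; cat > h.py <<'E'
import numpy as np, cv2
from scipy.spatial.transform import Rotation as R
from cell import ctrl
def K(m):
    f=200/np.tan(np.radians(m['vfov'])/2)
    return np.array([[f,0,m['cx']],[0,f,m['cy']],[0,0,1.]])
def wfc(name,obs=None):
    m=ctrl.camera_model(name)
    if 'world_from_camera' in m: return m,np.array(m['world_from_camera'])
    o=obs or ctrl.get_obs()
    T=np.eye(4);T[:3,:3]=R.from_rotvec(o['eef_rot']).as_matrix();T[:3,3]=o['ee_pos']
    return m,T@np.array(m['mount'])
def cloud(name,depth,obs=None):
    m,T=wfc(name,obs)
    h,w=depth.shape
    uv=np.stack(np.meshgrid(np.arange(w),np.arange(h)),-1).reshape(-1,1,2).astype(np.float64)
    n=cv2.undistortPoints(uv,K(m),np.array(m['D'],float)).reshape(-1,2)
    d=depth.reshape(-1).astype(float)
    P=np.stack([n[:,0]*d,-n[:,1]*d,-d],-1)
    P=P@T[:3,:3].T+T[:3,3]
    P[d<=0]=np.nan
    return P.reshape(h,w,3)
def proj(name,pts,obs=None):
    m,T=wfc(name,obs)
    p=(np.atleast_2d(pts)-T[:3,3])@T[:3,:3]
    p=p*[1,-1,-1]
    return cv2.projectPoints(p,np.zeros(3),np.zeros(3),K(m),np.array(m['D'],float))[0].reshape(-1,2)
def shot(name,fn=None):
    o=ctrl.get_obs()
    im,d=ctrl.read_camera(name)
    if fn: cv2.imwrite('pics/'+fn,im[:,:,::-1])
    return o,im,d
E
python3 - <<'E'
from h import *
o=ctrl.get_obs();print(o)
for n in ['scene','side','wrist']:
    o,im,d=shot(n,n+'0.png'); m,T=wfc(n); print(n,m['vfov'],np.round(m['D'],3),np.round(T,3).tolist())
    np.savez('c_%s.npz'%n,im=im,P=cloud(n,d,o))
E
```

```text
pics
{'time_s': 0.0, 'joint_pos': array([ 1.27308339,  0.46942508, -0.0485897 ,  1.53371524,  0.02411088,
        1.14100791, -0.08230589]), 'joint_velocities': array([ 0.00048933, -0.00038376, -0.00040486, -0.0008616 ,  0.00021069,
        0.00034613, -0.00011894]), 'joint_torque': array([-2.64171200e-05, -5.07973337e+01, -8.04776000e-02, -2.36152124e+01,
       -6.12101331e-02,  3.80364899e-02,  1.72650302e-04]), 'ee_pos': array([ 0.17912216, -0.65020015,  0.2405014 ]), 'eef_rot': array([-3.11133238e+00, -4.20761006e-01,  5.47957404e-04]), 'force': array([-0.1501611 ,  0.4625344 ,  0.09834337]), 'ft_torque': array([ 0.01807168, -0.03224254,  0.02803584]), 'grip_width': 0.08688878881931429}
scene 47.736730841731564 [-0.127  0.     0.     0.     0.   ] [[0.786, -0.356, 0.506, 1.251], [0.619, 0.436, -0.653, -0.954], [0.012, 0.826, 0.563, 0.885], [0.0, 0.0, 0.0, 1.0]]
side 42.79973420468602 [0.011 0.    0.    0.    0.   ] [[-0.99, 0.109, -0.091, 0.381], [-0.142, -0.752, 0.643, 1.01], [0.001, 0.65, 0.76, 1.298], [0.0, 0.0, 0.0, 1.0]]
wrist 58.15718610630526 [0.013 0.    0.    0.    0.   ] [[0.265, 0.917, 0.297, 0.261], [-0.964, 0.253, 0.08, -0.629], [-0.001, -0.307, 0.952, 0.383], [0.0, 0.0, 0.0, 1.0]]
```

View pics/scene0.png

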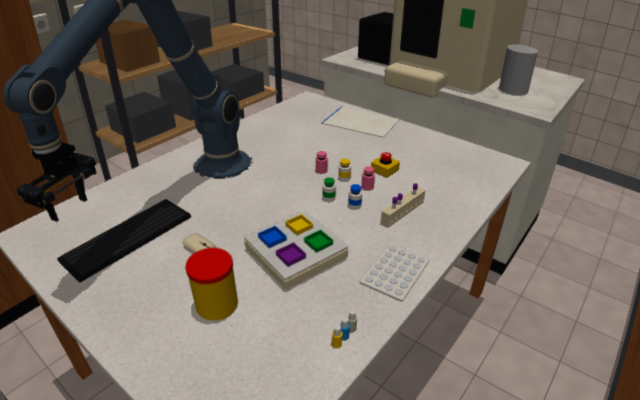

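View pics/side0.png

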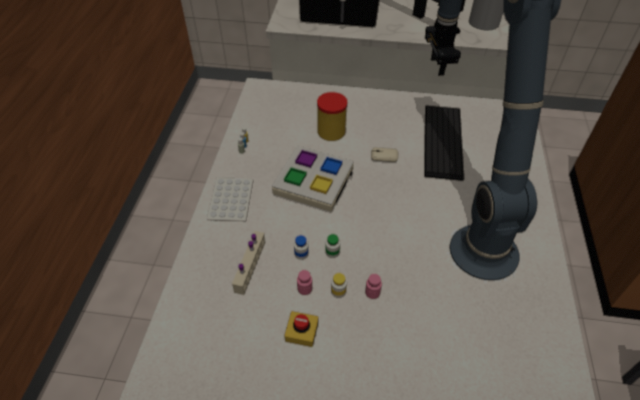

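View pics/wrist0.png

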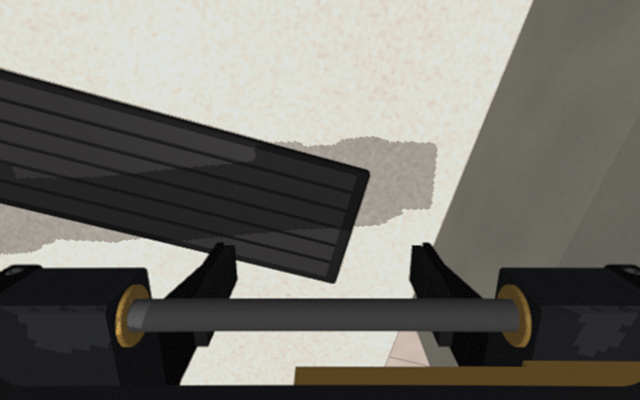

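The scene shows the bottles: yellow (345,168), green (329,188) and blue (355,195). Two pink look-alikes are at (321,161) and (368,178), and the stop button is at (386,162). Small vials at (345,328) aren't meant either. I see no purple bottle. Next I'll measure positions and check a crop.

```bash
cat > meas.py <<'E'
from h import *
C={n:np.load('c_%s.npz'%n) for n in ['scene','side']}
for n in C:
    im=C[n]['im'];P=C[n]['P'];hsv=cv2.cvtColor(im,cv2.COLOR_RGB2HSV)
    H,S,V=[hsv[...,i].astype(int) for i in range(3)]
    ok=(S>110)&(V>50)&(P[...,2]>0.02)&(P[...,2]<0.2)&(P[...,0]>-0.1)&(np.abs(P[...,1])<0.9)&(P[...,0]<1.3)
    for col,lo,hi in [('yellow',18,32),('green',45,80),('blue',100,122),('purple',130,155),('pink',156,176),('red',-1,6),('red2',177,181)]:
        mk=(ok&(H>=lo)&(H<=hi)).astype(np.uint8)
        c,l,s,ce=cv2.connectedComponentsWithStats(mk,connectivity=8)
        for i in range(1,c):
            if s[i,4]<12: continue
            p=P[l==i]
            z=np.nanmax(p[:,2]); t=p[p[:,2]>np.nanpercentile(p[:,2],90)-0.006]
            print(n,col,'px',np.round(ce[i]),s[i,4],'mean',np.round(np.nanmean(p,0),3),'zmax',round(z,3),'top mid',np.round((np.nanmin(t,0)+np.nanmax(t,0))/2,3),np.round(np.nanmax(t,0)-np.nanmin(t,0),3))
im=C['scene']['im'];s=C['side']['im']
a=cv2.resize(im[130:230,290:450],(800,500),interpolation=cv2.INTER_CUBIC)
cv2.imwrite('pics/crop_a.png',a[:,:,::-1])
a=cv2.resize(s[140:350,210:400],(540,597),interpolation=cv2.INTER_CUBIC)
cv2.imwrite('pics/crop_b.png',a[:,:,::-1])
E
python3 meas.py
```

```text
scene yellow px [385. 165.] 262 mean [0.531 0.335 0.036] zmax 0.045 top mid [0.522 0.348 0.041] [0.084 0.089 0.009]
scene yellow px [344. 162.] 66 mean [0.437 0.203 0.072] zmax 0.08 top mid [0.434 0.206 0.075] [0.037 0.04  0.009]
scene yellow px [344. 174.] 54 mean [0.444 0.195 0.029] zmax 0.041 top mid [0.442 0.2   0.037] [0.034 0.034 0.009]
scene yellow px [299. 224.] 366 mean [ 0.536 -0.161  0.059] zmax 0.071 top mid [ 0.537 -0.164  0.066] [0.069 0.074 0.01 ]
scene yellow px [215. 296.] 1354 mean [ 0.581 -0.522  0.075] zmax 0.131 top mid [ 0.564 -0.508  0.122] [0.074 0.09  0.018]
scene yellow px [336. 337.] 85 mean [ 0.864 -0.407  0.034] zmax 0.05 top mid [ 0.861 -0.404  0.043] [0.021 0.021 0.014]
scene green px [329. 181.] 63 mean [0.473 0.066 0.073] zmax 0.08 top mid [0.47  0.069 0.076] [0.032 0.038 0.008]
scene green px [328. 194.] 48 mean [0.481 0.055 0.029] zmax 0.04 top mid [0.477 0.06  0.035] [0.03  0.031 0.01 ]
scene green px [318. 240.] 381 mean [ 0.629 -0.183  0.059] zmax 0.071 top mid [ 0.63  -0.186  0.066] [0.07  0.071 0.01 ]
scene blue px [355. 188.] 78 mean [0.567 0.
[... 2945 characters left out ...]
7] [0.008 0.009 0.005]
side pink px [305. 281.] 31 mean [0.53  0.228 0.065] zmax 0.076 top mid [0.531 0.228 0.072] [0.025 0.013 0.009]
side pink px [373. 284.] 34 mean [0.337 0.211 0.064] zmax 0.077 top mid [0.336 0.211 0.072] [0.026 0.011 0.011]
side pink px [304. 288.] 74 mean [0.531 0.234 0.037] zmax 0.056 top mid [0.532 0.234 0.05 ] [0.034 0.014 0.012]
side pink px [372. 292.] 74 mean [0.336 0.219 0.038] zmax 0.055 top mid [0.336 0.219 0.049] [0.032 0.011 0.011]
side red px [332. 102.] 518 mean [ 0.544 -0.486  0.149] zmax 0.158 top mid [ 0.545 -0.492  0.153] [0.107 0.11  0.01 ]
side red px [301. 322.] 138 mean [0.518 0.361 0.069] zmax 0.076 top mid [0.518 0.358 0.072] [0.036 0.037 0.009]
```

```bash
cat > plan.py <<'E'
import sys
from h import *
def plan(x,y,z,yaw=None):
    o=ctrl.get_obs();M=R.from_rotvec(o['eef_rot']).as_matrix()
    cy=np.degrees(np.arctan2(M[1,0],M[0,0]))
    d=M.T@(np.array([x,y,z])-o['ee_pos'])/0.5
    t=0 if yaw is None else (-(yaw-cy)/180)
    print('t %.2f'%o['time_s'],'pos',np.round(o['ee_pos'],4),'yaw %.1f'%cy,'q',np.round(o['joint_pos'],2),'F',np.round(o['force'],1),'w',round(o['grip_width'],4))
    print('delta',np.round(d,3),'turn %.3f'%t,'dist %.3f'%np.linalg.norm(d*.5), 'tilt %.3f'%np.degrees(np.arccos(-M[2,2])))
if __name__=='__main__': plan(*map(float,sys.argv[1:]))
E
python3 - <<'E'
from h import *
# rigid grid fit
obs={'y':[[.537,-.164],[.537,-.157]],'g':[[.630,-.186],[.629,-.180]],'b':[[.516,-.256],[.514,-.248]],'p':[[.607,-.279],[.606,-.276]]}
loc={'y':(-.0475,.0475),'g':(.0475,.0475),'b':(-.0475,-.0475),'p':(.0475,-.0475)}
A=np.array([loc[k] for k in 'ygbp']);B=np.array([np.mean(obs[k],0) for k in 'ygbp'])
c=B.mean(0);U,S,V=np.linalg.svd(A.T@(B-c));Rm=(U@V).T
print(c,np.degrees(np.arctan2(Rm[1,0],Rm[0,0])));print(A@Rm.T+c-0);print(B)
E
python3 plan.py 0.55 -0.22 0.36 0; python3 -c "
import cv2,numpy as np
a=cv2.imread('pics/crop_a.png');b=cv2.imread('pics/crop_b.png');b=cv2.resize(b,(452,500));a=cv2.resize(a,(348*2,435));cv2.imwrite('pics/crop_ab.png',a)"
```

```text
[ 0.572   -0.21825] -14.109092480816901
[[ 0.53751194 -0.16060389]
 [ 0.62964611 -0.18376194]
 [ 0.51435389 -0.25273806]
 [ 0.60648806 -0.27589611]]
[[ 0.537  -0.1605]
 [ 0.6295 -0.183 ]
 [ 0.515  -0.252 ]
 [ 0.6065 -0.2775]]
t 0.15 pos [ 0.1791 -0.6504  0.2407] yaw 15.4 q [ 1.27  0.47 -0.05  1.53  0.02  1.14 -0.08] F [-0.9  0.4 -0.3] w 0.0873
delta [ 0.944 -0.633 -0.238] turn 0.086 dist 0.580 tilt 0.086
```

View pics/crop_a.png

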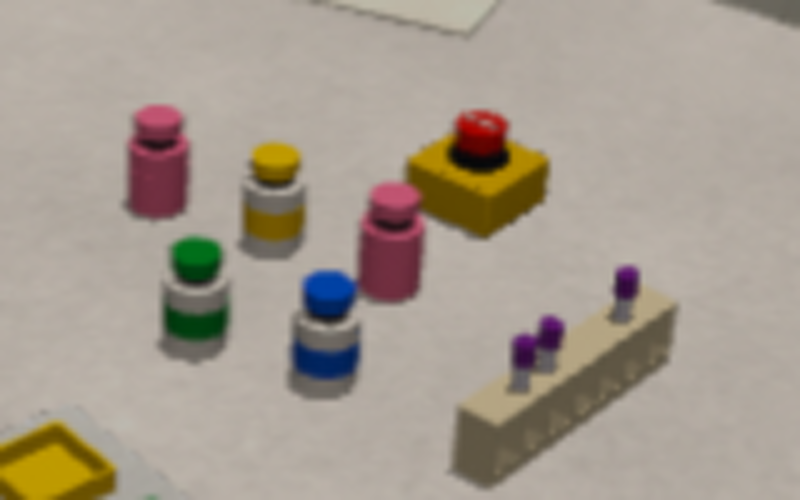

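The crop confirms white-bodied bottles with yellow, green and blue bands. The all-pink ones are look-alikes, and the red mushroom sits on the yellow pod. I'll start moving and close the jaws on the way.

Call:
drive_tool(
  deltas=[
    [-1,0.066,-0.044,-0.017,0.03],
    [-1,0.13,-0.088,-0.034,0.06],
    [-1,0.2,-0.133,-0.05,0.086],
    [-1,0.265,-0.177,-0.067,0.086],
    [-1,0.33,-0.22,-0.083,0.086],
  ],
)

```text
time_s: 0.57
ee_pos: [0.3102, -0.499, 0.2832]
eef_rot: [-3.141, 0.002, 0.0]
force: [1.1, 0.4, -0.0]
grip_width: 0.0613
```

```bash
python3 plan.py 0.55 -0.22 0.36 0
```

```text
t 0.57 pos [ 0.3102 -0.499   0.2832] yaw -0.1 q [ 0.99  0.29 -0.06  1.69  0.02  1.15 -0.65] F [ 1.1  0.4 -0. ] w 0.0613
delta [ 0.479 -0.559 -0.153] turn -0.000 dist 0.376 tilt 0.024
```

Call:
drive_tool(
  deltas=[
    [-1,0.05,-0.06,-0.02,0],
    [-1,0.1,-0.12,-0.035,0],
    [-1,0.15,-0.18,-0.05,0],
    [-1,0.2,-0.235,-0.065,0],
    [-1,0.26,-0.3,-0.08,0],
  ],
)

```text
time_s: 0.98
ee_pos: [0.4375, -0.3523, 0.3229]
eef_rot: [3.141, -0.004, -0.001]
force: [0.6, 0.2, -0.8]
grip_width: 0.0282
```

Call:
drive_tool(
  deltas=[
    [-1,0.05,-0.06,-0.02,0],
    [-1,0.1,-0.12,-0.035,0],
    [-1,0.16,-0.18,-0.05,0],
    [-1,0.22,-0.24,-0.065,0],
    [-1,0.22,-0.24,-0.065,0],
  ],
)

```text
time_s: 1.4
ee_pos: [0.5531, -0.2246, 0.3561]
eef_rot: [-3.137, -0.018, -0.008]
force: [-0.2, 1.2, 0.2]
grip_width: 0.0016
```

```bash
python3 plan.py 0.52 0.354 0.25 60; python3 - <<'E'
from h import *
o,im,d=shot('wrist','w1.png');print(o['ee_pos'],o['joint_velocities'].round(3))
np.savez('w1.npz',im=im,P=cloud('wrist',d,o))
E
```

```text
t 1.40 pos [ 0.5531 -0.2246  0.3561] yaw 0.7 q [ 0.52  0.28 -0.26  1.56  0.07  1.31 -1.31] F [-0.2  1.2  0.2] w 0.0016
delta [-0.054 -1.157  0.217] turn -0.330 dist 0.589 tilt 0.406
[ 0.5530957  -0.22459923  0.35613742] [0.009 0.002 0.06  0.02  0.05  0.036 0.016]
```

View pics/w1.png

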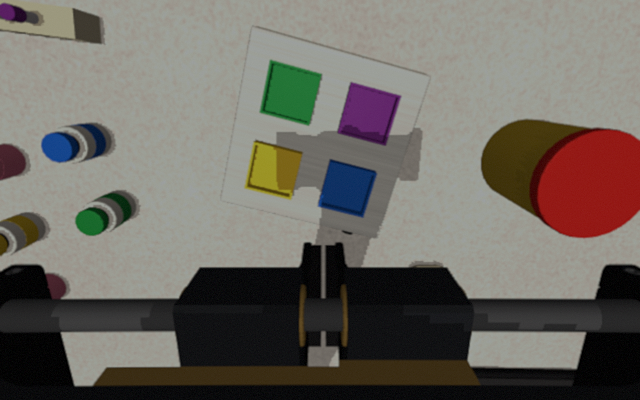

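The wrist view shows the four pockets: yellow (273,168), green (291,92), purple (370,113) and blue (347,187). I'll measure them here too and move on to the button.

```bash
python3 - <<'E'
from h import *
c=np.load('w1.npz');im,P=c['im'],c['P'];hsv=cv2.cvtColor(im,cv2.COLOR_RGB2HSV);H,S,V=[hsv[...,i].astype(int) for i in range(3)]
for n,lo,hi in [('y',18,32),('g',45,80),('b',100,124),('p',130,160)]:
    m=(S>90)&(H>=lo)&(H<=hi)&(P[...,0]>.45)&(P[...,0]<.7)&(P[...,1]<-.1)&(P[...,1]>-.33)
    p=P[m]; r=cv2.minAreaRect(p[:,:2].astype(np.float32)*1000); f=p[p[:,2]<.058]
    print(n,r,np.nanmedian(p[:,2]),cv2.minAreaRect(f[:,:2].astype(np.float32)*1000))
E
```

```text
y ((545.3919067382812, -216.96368408203125), (91.35543823242188, 180.94290161132812), 1.0924800634384155) 0.4337417669994318 ((535.9115600585938, -162.77255249023438), (57.62864303588867, 61.89525604248047), 76.06104278564453)
g ((605.952880859375, -225.3040008544922), (170.8967742919922, 117.18340301513672), 89.88880920410156) 0.05464056661649341 ((628.6862182617188, -185.64865112304688), (57.129798889160156, 53.98980712890625), 76.08660888671875)
b ((536.4274291992188, -224.16595458984375), (170.52774047851562, 112.21276092529297), 89.22269439697266) 0.4128446310972268 ((515.4776000976562, -253.92153930664062), (57.5675048828125, 57.840972900390625), 76.23942565917969)
p ((592.1591186523438, -226.1251220703125), (95.22654724121094, 172.8215789794922), 2.722754955291748) 0.0684357633075679 ((606.0985107421875, -277.5389099121094), (54.299964904785156, 54.33557891845703), 75.97225189208984)
```

Call:
drive_tool(
  deltas=[
    [-1,0,-0.08,0,0],
    [-1,0,-0.16,0,0],
    [-1,0,-0.24,0,0],
    [-1,0,-0.32,0,0],
    [-1,0,-0.4,0,0],
  ],
)

```text
time_s: 1.87
ee_pos: [0.5467, -0.0333, 0.3547]
eef_rot: [3.141, -0.006, -0.001]
force: [1.6, 0.8, 0.4]
grip_width: 0.0006
```

Call:
drive_tool(
  deltas=[
    [-1,0,-0.08,0.03,-0.03],
    [-1,0,-0.16,0.06,-0.06],
    [-1,0,-0.24,0.09,-0.1],
    [-1,0,-0.32,0.12,-0.13],
    [-1,0,-0.4,0.15,-0.16],
  ],
)

```text
time_s: 2.28
ee_pos: [0.5476, 0.1615, 0.281]
eef_rot: [3.041, 0.783, -0.0]
force: [0.7, -0.3, 0.0]
grip_width: 0.0005
```

```bash
python3 plan.py 0.52 0.354 0.22 60
```

```text
t 2.28 pos [0.5476 0.1615 0.281 ] yaw 28.9 q [ 0.06  0.31 -0.53  1.71  0.17  1.16 -1.59] F [ 0.7 -0.3  0. ] w 0.0005
delta [ 0.138 -0.364  0.121] turn -0.173 dist 0.204 tilt 0.077
```

Call:
drive_tool(
  deltas=[
    [-1,0.027,-0.073,0.025,-0.035],
    [-1,0.055,-0.146,0.05,-0.07],
    [-1,0.083,-0.218,0.072,-0.11],
    [-1,0.11,-0.291,0.096,-0.14],
    [-1,0.138,-0.364,0.121,-0.173],
  ],
)

```text
time_s: 2.7
ee_pos: [0.5213, 0.3541, 0.2204]
eef_rot: [2.719, 1.57, -0.001]
force: [0.2, 0.2, 0.1]
grip_width: 0.0004
```

Call:
drive_tool(
  deltas=[
    [-1,0,0,0,0],
    [-1,0,0,0,0],
  ],
)

```text
time_s: 2.87
ee_pos: [0.5195, 0.3554, 0.2197]
eef_rot: [-2.719, -1.572, 0.005]
force: [0.2, -1.4, 1.0]
grip_width: 0.0003
```

```bash
python3 - <<'E'
from h import *
o,im,d=shot('wrist','w2.png');print(o['ee_pos'],o['joint_velocities'].round(3))
P=cloud('wrist',d,o);np.savez('w2.npz',im=im,P=P)
hsv=cv2.cvtColor(im,cv2.COLOR_RGB2HSV);H,S,V=[hsv[...,i].astype(int) for i in range(3)]
m=(S>110)&((H<6)|(H>176))&(P[...,2]>.066)&(P[...,2]<.08)
print(m.sum(),cv2.minEnclosingCircle(P[m][:,:2].astype(np.float32)),np.nanmedian(P[m],0))
m=(S>110)&(H>18)&(H<32)&(P[...,2]>.036)&(P[...,2]<.045)
print(cv2.minAreaRect(P[m][:,:2].astype(np.float32)))
E
python3 plan.py 0.52 0.354 0.1 60
```

```text
[0.51953247 0.35536611 0.21970215] [ 0.047 -0.031  0.051 -0.004  0.011  0.008 -0.005]
1350 ((0.5194575786590576, 0.35399577021598816), 0.019596988335251808) [0.52010304 0.35669649 0.06960674]
((0.5195873975753784, 0.35386359691619873), (0.07904335856437683, 0.07864845544099808), 85.86021423339844)
t 2.92 pos [0.521  0.3534 0.2203] yaw 59.8 q [-0.2   0.5  -0.66  1.64  0.33  1.12 -1.47] F [ 0.5 -1.3 -1.2] w 0.0006
delta [ 0.001 -0.002  0.241] turn -0.001 dist 0.120 tilt 0.132
```

View pics/w2.png

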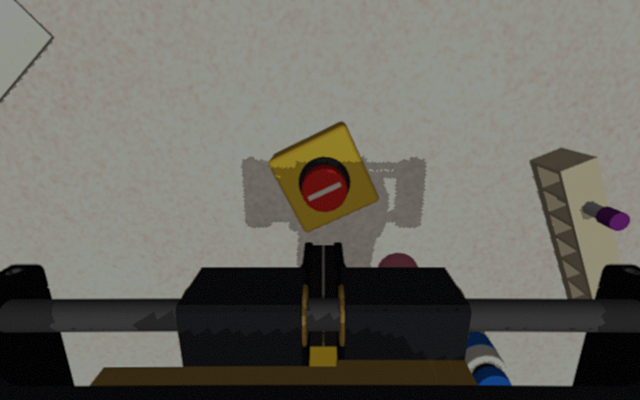

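Call:
drive_tool(
  deltas=[
    [-1,0,0,0.07,0],
    [-1,0,0,0.14,0],
    [-1,0,0,0.2,0],
    [-1,0,0,0.245,0],
    [-1,0,0,0.245,0],
  ],
)

```text
time_s: 3.33
ee_pos: [0.5202, 0.3486, 0.0941]
eef_rot: [2.723, 1.56, -0.015]
force: [0.7, -0.4, -0.2]
grip_width: 0.0003
```

Call:
drive_tool(
  deltas=[
    [-1,0,0,0.006,0],
    [-1,0,0,0.012,0],
    [-1,0,0,0.018,0],
    [-1,0,0,0.022,0],
    [-1,0,0,0.022,0],
  ],
)

```text
time_s: 3.75
ee_pos: [0.5219, 0.3545, 0.089]
eef_rot: [2.723, 1.567, 0.004]
force: [0.1, -0.1, 1.9]
grip_width: 0.0009
```

Call:
drive_tool(
  deltas=[
    [-1,0,0,0.004,0],
    [-1,0,0,0.008,0],
    [-1,0,0,0.008,0],
  ],
)

```text
time_s: 4.0
ee_pos: [0.5219, 0.3546, 0.0848]
eef_rot: [2.722, 1.567, 0.004]
force: [1.3, -1.4, 4.1]
grip_width: 0.0003
```

Call:
drive_tool(
  deltas=[
    [-1,0,0,0.004,0],
    [-1,0,0,0.008,0],
    [-1,0,0,0.008,0],
  ],
)

```text
time_s: 4.25
ee_pos: [0.5221, 0.3548, 0.0831]
eef_rot: [2.721, 1.566, 0.004]
force: [-1.9, -5.0, 18.5]
grip_width: 0.0006
```

Call:
drive_tool(
  deltas=[
    [-1,0,0,0.003,0],
    [-1,0,0,0.006,0],
    [-1,0,0,0.006,0],
  ],
)

```text
time_s: 4.5
ee_pos: [0.5222, 0.3549, 0.0828]
eef_rot: [2.72, 1.565, 0.005]
force: [-6.3, -8.4, 32.6]
grip_width: 0.0004
```

Call:
drive_tool(
  deltas=[
    [-1,0,0,-0.03,0],
    [-1,0,0,-0.1,0],
    [-1,0,0,-0.18,0.02],
    [-1,0,0,-0.26,0.06],
    [-1,0,0,-0.29,0.1],
  ],
)

```text
time_s: 4.92
ee_pos: [0.5222, 0.3566, 0.2278]
eef_rot: [-2.934, -1.115, -0.013]
force: [1.2, 0.9, 0.2]
grip_width: 0.0005
```

```bash
cat > btl.py <<'E'
from h import *
import sys
# robust bottle finder from scene+side, reuse colour logic for caps
def find(n):
    o,im,d=shot(n);P=cloud(n,d,o);hsv=cv2.cvtColor(im,cv2.COLOR_RGB2HSV)
    H,S,V=[hsv[...,i].astype(int) for i in range(3)]
    for col,lo,hi in [('yellow',18,32),('green',45,80),('blue',100,122),('red',-1,6)]:
        ok=(S>110)&(V>40)&(P[...,2]>0.055)&(P[...,2]<0.145)&(P[...,0]>.3)&(P[...,0]<.8)&(P[...,1]<.45)&(P[...,1]>-.38)
        mk=(ok&(H>=lo)&(H<=hi)).astype(np.uint8)
        c,l,s,ce=cv2.connectedComponentsWithStats(mk,connectivity=8)
        for i in range(1,c):
            p=P[l==i]; z=np.nanpercentile(p[:,2],90)
            if s[i,4]<12: continue
            t=p[p[:,2]>z-0.006]
            print(n,col,ce[i].round(),s[i,4],'ztop %.4f'%np.nanmedian(t[:,2]),'mid',np.round((np.nanmin(t,0)+np.nanmax(t,0))/2,3)[:2],'ext',np.round(np.nanmax(t,0)-np.nanmin(t,0),3)[:2])
    return o,im,P
if __name__=='__main__':
    for n in sys.argv[1:]: 
        o,im,P=find(n); cv2.imwrite('pics/last_%s.png'%n,im[:,:,::-1])
E
python3 btl.py scene side wrist; python3 plan.py 0.435 0.209 0.2 10
```

```text
scene yellow [345. 162.] 63 ztop 0.0751 mid [0.436 0.204] ext [0.032 0.036]
scene yellow [299. 224.] 213 ztop 0.0661 mid [ 0.538 -0.163] ext [0.073 0.071]
scene green [329. 181.] 70 ztop 0.0747 mid [0.467 0.067] ext [0.036 0.034]
scene green [318. 240.] 233 ztop 0.0652 mid [ 0.631 -0.186] ext [0.07  0.073]
scene blue [355. 188.] 79 ztop 0.0766 mid [0.564 0.088] ext [0.037 0.037]
scene blue [272. 236.] 219 ztop 0.0659 mid [ 0.515 -0.256] ext [0.069 0.071]
scene red [386. 157.] 55 ztop 0.0648 mid [0.522 0.35 ] ext [0.038 0.04 ]
side yellow [339. 279.] 110 ztop 0.0763 mid [0.434 0.211] ext [0.03  0.034]
side green [290. 171.] 15 ztop 0.0633 mid [ 0.653 -0.193] ext [0.012 0.034]
side green [332. 239.] 75 ztop 0.0773 mid [0.469 0.075] ext [0.028 0.031]
side red [301. 323.] 139 ztop 0.0634 mid [0.519 0.357] ext [0.038 0.036]
wrist green [489. 383.] 39 ztop 0.0652 mid [0.479 0.083] ext [0.011 0.009]
wrist blue [554. 339.] 611 ztop 0.0762 mid [0.563 0.09 ] ext [0.031 0.032]
wrist red [322. 189.] 1278 ztop 0.0635 mid [0.52  0.354] ext [0.038 0.039]
t 5.07 pos [0.5211 0.3549 0.2234] yaw 42.0 q [-0.25  0.47 -0.58  1.64  0.29  1.11 -1.75] F [-0.2  0.  -0.6] w 0.0004
delta [-0.323  0.101  0.046] turn 0.178 dist 0.171 tilt 0.171
```

Call:
drive_tool(
  deltas=[
    [0.6,-0.08,0.025,0.01,0.035],
    [0.6,-0.16,0.05,0.02,0.07],
    [0.6,-0.24,0.075,0.035,0.11],
    [0.6,-0.323,0.101,0.046,0.15],
    [0.6,-0.323,0.101,0.046,0.178],
  ],
)

```text
time_s: 5.48
ee_pos: [0.4285, 0.2003, 0.1945]
eef_rot: [3.122, 0.256, -0.018]
force: [-0.6, -0.4, -0.8]
grip_width: 0.0258
```

Call:
drive_tool(
  deltas=[
    [0.6,0,0,0,0],
    [0.6,0,0,0,0],
  ],
)

```text
time_s: 5.65
ee_pos: [0.4343, 0.2087, 0.198]
eef_rot: [3.129, 0.276, -0.002]
force: [-0.3, 0.6, -0.1]
grip_width: 0.0396
```

```bash
python3 btl.py wrist; python3 plan.py 0.435 0.208 0.04 10
```

```text
wrist yellow [322. 197.] 1618 ztop 0.0748 mid [0.434 0.209] ext [0.035 0.035]
wrist green [505. 184.] 1754 ztop 0.0745 mid [0.47  0.072] ext [0.034 0.035]
wrist blue [524.  49.] 2549 ztop 0.0760 mid [0.564 0.091] ext [0.035 0.036]
wrist red [146.  47.] 2349 ztop 0.0634 mid [0.519 0.352] ext [0.039 0.039]
t 5.70 pos [0.4348 0.2098 0.1984] yaw 10.1 q [-0.1   0.24 -0.5   2.    0.14  0.93 -2.07] F [0.2 1.7 0.5] w 0.0432
delta [-0.     0.004  0.317] turn 0.001 dist 0.158 tilt 0.051
```

View pics/last_wrist.png

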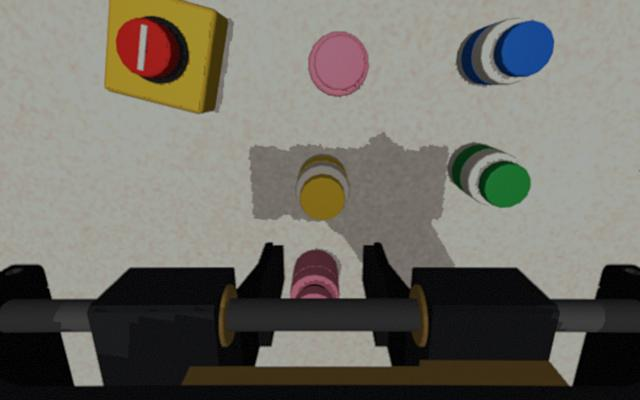

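The yellow bottle's cap is at (322,197), directly below the tool. Descending.

Call:
drive_tool(
  deltas=[
    [0.7,0,0.002,0.06,0],
    [0.7,0,0.002,0.12,0],
    [0.7,0,0.002,0.18,0],
    [0.7,0,0.002,0.18,0],
    [0.7,0,0.002,0.18,0],
  ],
)

```text
time_s: 6.12
ee_pos: [0.4343, 0.209, 0.1078]
eef_rot: [-3.129, -0.276, 0.005]
force: [0.6, -0.4, 0.3]
grip_width: 0.0717
```

Call:
drive_tool(
  deltas=[
    [0.7,0,0,0.03,0],
    [0.7,0,0,0.06,0],
    [0.7,0,0,0.09,0],
    [0.7,0,0,0.12,0],
    [0.7,0,0,0.136,0],
  ],
)

```text
time_s: 6.53
ee_pos: [0.436, 0.2091, 0.0414]
eef_rot: [-3.128, -0.273, -0.003]
force: [0.1, 0.1, -0.5]
grip_width: 0.0739
```

Call:
drive_tool(
  deltas=[
    [-1,0,0,0,0],
    [-1,0,0,0,0],
    [-1,0,0,0,0],
    [-1,0,0,0,0],
    [-1,0,0,0,0],
  ],
  squeeze=25,
)

```text
time_s: 6.95
ee_pos: [0.4354, 0.2082, 0.0417]
eef_rot: [-3.129, -0.271, -0.003]
force: [0.1, 3.1, 0.3]
grip_width: 0.0485
```

```bash
python3 plan.py 0.434 0.209 0.2 10
```

```text
t 6.95 pos [0.4354 0.2082 0.0417] yaw 9.9 q [-0.21  0.48 -0.4   2.13  0.33  0.58 -2.25] F [0.1 3.1 0.3] w 0.0485
delta [-0.002 -0.002 -0.317] turn -0.001 dist 0.158 tilt 0.110
```

Call:
drive_tool(
  deltas=[
    [-1,0,0,0,0],
    [-1,0,0,0,0],
    [-1,0,0,-0.02,0],
    [-1,0,0,-0.06,0],
    [-1,0,0,-0.12,0],
  ],
)

```text
time_s: 7.37
ee_pos: [0.4327, 0.2065, 0.0998]
eef_rot: [3.128, 0.271, -0.01]
force: [0.1, 1.0, -1.2]
grip_width: 0.0454
```

Call:
drive_tool(
  deltas=[
    [-1,0,0,-0.06,0],
    [-1,0,0,-0.12,0],
    [-1,0.03,0,-0.18,0],
    [-1,0.06,0,-0.22,0],
    [-1,0.08,0,-0.22,0],
  ],
)

```text
time_s: 7.78
ee_pos: [0.4774, 0.2159, 0.2159]
eef_rot: [-3.127, -0.27, -0.015]
force: [0.5, 0.8, -1.1]
grip_width: 0.0454
```

```bash
python3 plan.py 0.5365 -0.162 0.21 0
```

```text
t 7.78 pos [0.4774 0.2159 0.2159] yaw 9.9 q [-0.09  0.29 -0.49  1.9   0.16  0.98 -2.06] F [ 0.5  0.8 -1.1] w 0.0454
delta [-0.013  0.765  0.01 ] turn 0.055 dist 0.383 tilt 0.561
```

Call:
drive_tool(
  deltas=[
    [-1,0,0.06,0,0.01],
    [-1,0,0.13,0,0.02],
    [-1,0,0.2,0,0.03],
    [-1,0,0.27,0,0.04],
    [-1,0,0.34,0,0.055],
  ],
)

```text
time_s: 8.2
ee_pos: [0.5022, 0.0453, 0.2097]
eef_rot: [3.141, -0.002, -0.004]
force: [1.3, -0.8, -1.7]
grip_width: 0.0459
```

```bash
python3 plan.py 0.5365 -0.162 0.21 0
```

```text
t 8.20 pos [0.5022 0.0453 0.2097] yaw -0.1 q [ 0.15  0.25 -0.38  1.95  0.11  0.96 -1.86] F [ 1.3 -0.8 -1.7] w 0.0459
delta [ 0.069  0.415 -0.001] turn -0.000 dist 0.210 tilt 0.162
```

Call:
drive_tool(
  deltas=[
    [-1,0.014,0.08,0,0],
    [-1,0.028,0.16,0,0],
    [-1,0.042,0.24,0,0],
    [-1,0.056,0.32,0,0],
    [-1,0.069,0.39,0,0],
  ],
)

```text
time_s: 8.62
ee_pos: [0.5366, -0.1508, 0.2096]
eef_rot: [3.141, -0.003, -0.005]
force: [1.3, -0.4, -2.7]
grip_width: 0.0453
```

Call:
drive_tool(
  deltas=[
    [-1,0,0.02,0,0],
    [-1,0,0.02,0,0],
    [-1,0,0.02,0,0],
    [-1,0,0.02,0,0],
  ],
)

```text
time_s: 8.95
ee_pos: [0.5374, -0.1556, 0.2101]
eef_rot: [-3.14, -0.004, 0.003]
force: [-0.7, 0.0, -1.6]
grip_width: 0.0456
```

```bash
python3 btl.py wrist; python3 plan.py 0.5365 -0.162 0.11 0
```

```text
wrist yellow [335. 179.] 1060 ztop 0.0665 mid [ 0.541 -0.162] ext [0.065 0.071]
wrist green [367.  69.] 1400 ztop 0.0664 mid [ 0.63  -0.185] ext [0.071 0.071]
wrist green [ 65. 265.] 1459 ztop 0.0743 mid [0.47  0.069] ext [0.035 0.035]
wrist blue [ 18. 159.] 1546 ztop 0.0758 mid [0.565 0.085] ext [0.034 0.027]
wrist blue [438. 216.] 1894 ztop 0.0663 mid [ 0.515 -0.254] ext [0.071 0.072]
t 9.00 pos [ 0.5376 -0.1553  0.2104] yaw 0.2 q [ 0.43  0.33 -0.28  1.83  0.1   0.99 -1.46] F [-0.1  0.4 -2. ] w 0.0455
delta [-0.002  0.014  0.201] turn 0.001 dist 0.101 tilt 0.093
```

View pics/last_wrist.png

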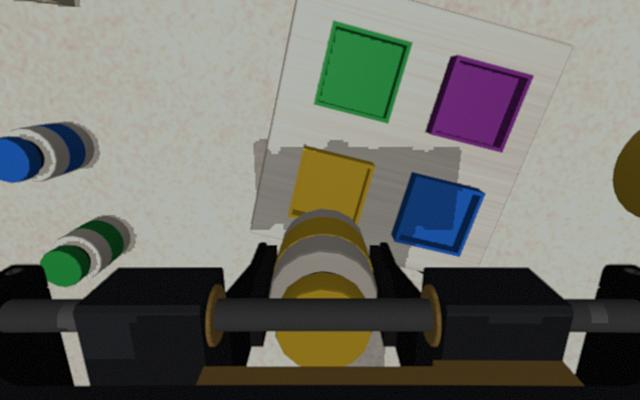

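Call:
drive_tool(
  deltas=[
    [-1,0.002,0.013,0.05,0],
    [-1,0.002,0.013,0.1,0],
    [-1,0.002,0.013,0.15,0],
    [-1,0.002,0.013,0.186,0],
    [-1,0.002,0.013,0.186,0],
  ],
)

```text
time_s: 9.42
ee_pos: [0.536, -0.1616, 0.1142]
eef_rot: [-3.139, -0.005, 0.012]
force: [-0.5, -0.1, -1.6]
grip_width: 0.0451
```

Call:
drive_tool(
  deltas=[
    [-1,0,0,0,0],
    [-1,0,0,0,0],
  ],
)

```text
time_s: 9.58
ee_pos: [0.54, -0.1633, 0.1191]
eef_rot: [3.141, 0.003, 0.003]
force: [0.2, -0.3, -1.9]
grip_width: 0.0455
```

```bash
python3 plan.py 0.539 -0.162 0.095 0; python3 -c "
from h import *
o,im,d=shot('scene');cv2.imwrite('pics/s3.png',cv2.resize(im[150:290,220:400],(720,560),interpolation=cv2.INTER_CUBIC)[:,:,::-1])"
```

```text
t 9.58 pos [ 0.54   -0.1633  0.1191] yaw 0.1 q [ 0.42  0.44 -0.25  1.91  0.15  0.81 -1.49] F [ 0.2 -0.3 -1.9] w 0.0455
delta [-0.002 -0.003  0.048] turn 0.001 dist 0.024 tilt 0.125
```

View pics/s3.png

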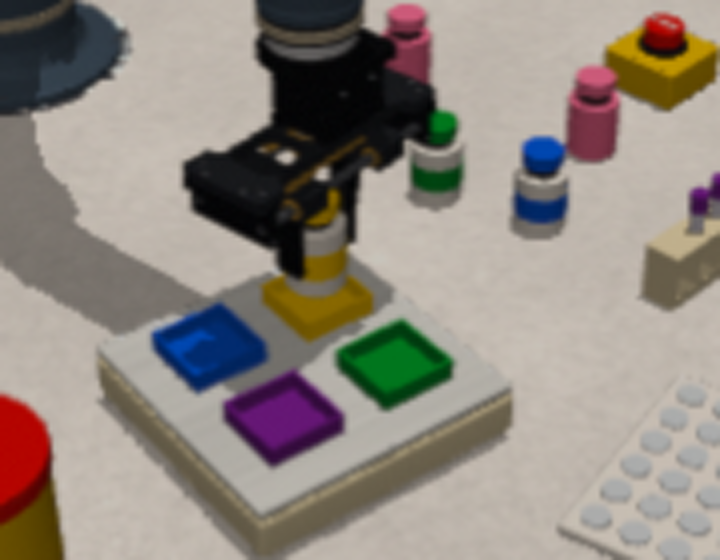

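The crop shows the yellow bottle upright over the yellow pocket at (318,300). Lowering it in.

Call:
drive_tool(
  deltas=[
    [-1,-0.001,-0.003,0.012,0],
    [-1,-0.001,-0.003,0.024,0],
    [-1,-0.001,-0.003,0.034,0],
    [-1,-0.001,-0.003,0.042,0],
    [-1,-0.001,-0.003,0.048,0],
  ],
)

```text
time_s: 10.05
ee_pos: [0.5381, -0.1629, 0.0945]
eef_rot: [3.141, -0.001, -0.002]
force: [-9.1, 1.5, 28.8]
grip_width: 0.0451
```

Call:
drive_tool(
  deltas=[
    [-1,0,0,0.002,0],
    [-1,0,0,0.003,0],
  ],
)

```text
time_s: 10.22
ee_pos: [0.5381, -0.1628, 0.0945]
eef_rot: [3.141, -0.001, -0.002]
force: [-8.0, 0.9, 20.0]
grip_width: 0.0453
```

Call:
drive_tool(
  deltas=[
    [0.3,0,0,0,0],
    [0.3,0,0,0,0],
    [0.3,0,0,0,0],
    [0.3,0,0,0,0],
    [0.3,0,0,0,0],
  ],
)

```text
time_s: 10.63
ee_pos: [0.5384, -0.1628, 0.0921]
eef_rot: [-3.141, 0.0, 0.0]
force: [0.0, -0.3, 0.5]
grip_width: 0.056
```

Call:
drive_tool(
  deltas=[
    [0.3,0,0,-0.03,0],
    [0.3,0,0,-0.08,0],
    [0.3,0,0,-0.13,0],
    [-1,0,0,-0.18,0],
    [-1,0,0,-0.2,0],
  ],
)

```text
time_s: 11.05
ee_pos: [0.5401, -0.1631, 0.1956]
eef_rot: [3.14, -0.0, 0.008]
force: [0.4, -0.1, -0.1]
grip_width: 0.0496
```

Call:
drive_tool(
  deltas=[
    [-1,0,0,0,0],
    [-1,0,0,0,0],
    [-1,0,0,0,0],
  ],
)

```text
time_s: 11.3
ee_pos: [0.5373, -0.1627, 0.1907]
eef_rot: [-3.141, 0.0, 0.005]
force: [0.2, 0.6, -0.3]
grip_width: 0.0309
```

```bash
python3 btl.py wrist side; python3 plan.py 0.538 -0.162 0.155 0
```

```text
wrist yellow [321. 180.] 1533 ztop 0.0867 mid [ 0.545 -0.163] ext [0.03  0.044]
wrist yellow [323. 226.] 2547 ztop 0.1278 mid [ 0.537 -0.164] ext [0.035 0.034]
wrist green [358.  67.] 1681 ztop 0.0665 mid [ 0.63  -0.185] ext [0.071 0.07 ]
wrist green [ 51. 272.] 704 ztop 0.0735 mid [0.472 0.063] ext [0.031 0.022]
wrist blue [  5. 166.] 329 ztop 0.0696 mid [0.561 0.075] ext [0.023 0.009]
wrist blue [436. 223.] 2191 ztop 0.0663 mid [ 0.515 -0.254] ext [0.073 0.072]
side yellow [321. 170.] 81 ztop 0.1304 mid [ 0.536 -0.16 ] ext [0.03  0.034]
side yellow [321. 185.] 166 ztop 0.0842 mid [ 0.535 -0.147] ext [0.043 0.023]
side green [295. 177.] 151 ztop 0.0653 mid [ 0.628 -0.18 ] ext [0.063 0.07 ]
side green [332. 239.] 76 ztop 0.0773 mid [0.469 0.076] ext [0.028 0.029]
side blue [334. 166.] 115 ztop 0.0671 mid [ 0.502 -0.247] ext [0.041 0.07 ]
side blue [300. 240.] 83 ztop 0.0785 mid [0.563 0.095] ext [0.028 0.031]
side red [302. 318.] 37 ztop 0.0640 mid [0.519 0.345] ext [0.03  0.013]
side red [301. 325.] 97 ztop 0.0641 mid [0.519 0.365] ext [0.038 0.024]
t 11.40 pos [ 0.5374 -0.1626  0.1906] yaw -0.0 q [ 0.43  0.35 -0.27  1.85  0.11  0.96 -1.46] F [ 0.6 -1.1  0.2] w 0.0232
delta [ 0.001 -0.001  0.071] turn -0.000 dist 0.036 tilt 0.188
```

View pics/last_wrist.png

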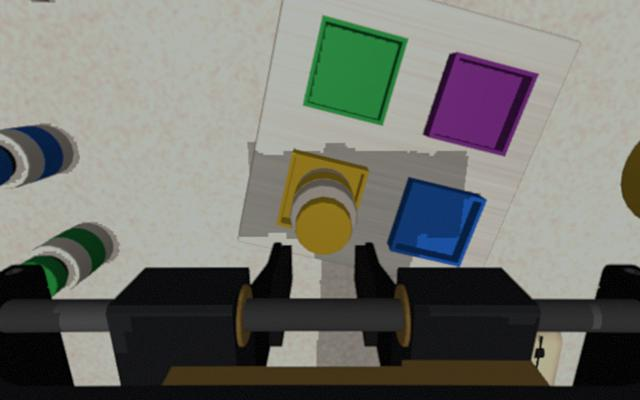

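The yellow bottle stands in its pocket, with the cap at (323,226) and its top at 0.128, so still proud. Now the press.

Call:
drive_tool(
  deltas=[
    [-1,0,0.001,0,0],
    [-1,0,0.001,0,0],
    [-1,0,0.001,0.03,0],
    [-1,0,0.001,0.06,0],
    [-1,0,0.001,0.076,0],
  ],
)

```text
time_s: 11.82
ee_pos: [0.5374, -0.1632, 0.1526]
eef_rot: [-3.141, 0.0, 0.004]
force: [-0.7, -0.7, -0.5]
grip_width: 0.0007
```

Call:
drive_tool(
  deltas=[
    [-1,0,0,0.006,0],
    [-1,0,0,0.012,0],
    [-1,0,0,0.018,0],
    [-1,0,0,0.022,0],
    [-1,0,0,0.024,0],
  ],
)

```text
time_s: 12.23
ee_pos: [0.5388, -0.1633, 0.1436]
eef_rot: [3.141, -0.0, 0.001]
force: [-2.6, 0.9, 5.9]
grip_width: 0.0005
```

Call:
drive_tool(
  deltas=[
    [-1,0,0,0.003,0],
    [-1,0,0,0.006,0],
    [-1,0,0,0.006,0],
  ],
)

```text
time_s: 12.48
ee_pos: [0.539, -0.1634, 0.1415]
eef_rot: [3.141, -0.0, 0.002]
force: [-3.4, 0.8, 9.5]
grip_width: 0.0006
```

Call:
drive_tool(
  deltas=[
    [-1,0,0,0.003,0],
    [-1,0,0,0.006,0],
    [-1,0,0,0.006,0],
  ],
)

```text
time_s: 12.73
ee_pos: [0.5398, -0.1635, 0.1414]
eef_rot: [3.14, -0.0, 0.005]
force: [-8.6, 1.7, 26.4]
grip_width: 0.0005
```

Call:
drive_tool(
  deltas=[
    [-1,0,0,0.002,0],
    [-1,0,0,0.002,0],
  ],
)

```text
time_s: 12.9
ee_pos: [0.5401, -0.1636, 0.1414]
eef_rot: [3.139, -0.001, 0.006]
force: [-10.5, 1.7, 31.7]
grip_width: 0.0
```

Call:
drive_tool(
  deltas=[
    [-1,0,0,-0.03,0],
    [-1,0,0,-0.08,0],
    [-1,0,0,-0.13,0],
    [-1,0,0,-0.16,0],
    [-1,0,0,-0.16,0],
  ],
)

```text
time_s: 13.32
ee_pos: [0.541, -0.1637, 0.2199]
eef_rot: [3.139, -0.0, 0.014]
force: [0.1, 0.2, -0.4]
grip_width: 0.0004
```

```bash
python3 btl.py wrist side; python3 plan.py 0.47 0.072 0.22 0
```

```text
wrist yellow [319. 178.] 869 ztop 0.0665 mid [ 0.543 -0.162] ext [0.061 0.071]
wrist yellow [320. 177.] 335 ztop 0.0887 mid [ 0.551 -0.163] ext [0.017 0.044]
wrist yellow [322. 214.] 1924 ztop 0.1216 mid [ 0.537 -0.163] ext [0.035 0.035]
wrist green [353.  77.] 1315 ztop 0.0664 mid [ 0.629 -0.185] ext [0.07 0.07]
wrist green [ 63. 267.] 1305 ztop 0.0743 mid [0.47  0.069] ext [0.034 0.034]
wrist blue [ 17. 164.] 1453 ztop 0.0759 mid [0.565 0.085] ext [0.034 0.027]
wrist blue [424. 217.] 1712 ztop 0.0663 mid [ 0.515 -0.254] ext [0.072 0.072]
side yellow [321. 172.] 79 ztop 0.1250 mid [ 0.536 -0.161] ext [0.031 0.034]
side yellow [321. 185.] 163 ztop 0.0859 mid [ 0.535 -0.15 ] ext [0.042 0.026]
side green [295. 177.] 142 ztop 0.0673 mid [ 0.628 -0.171] ext [0.064 0.053]
side green [332. 239.] 75 ztop 0.0766 mid [0.469 0.075] ext [0.028 0.028]
side blue [332. 165.] 132 ztop 0.0679 mid [ 0.511 -0.25 ] ext [0.061 0.068]
side blue [301. 240.] 84 ztop 0.0783 mid [0.564 0.094] ext [0.029 0.03 ]
side red [301. 323.] 133 ztop 0.0643 mid [0.519 0.356] ext [0.037 0.038]
t 13.42 pos [ 0.5387 -0.1634  0.216 ] yaw -0.0 q [ 0.44  0.33 -0.27  1.82  0.1   1.   -1.45] F [-0.1  0.  -0.7] w 0.0002
delta [-0.137 -0.471 -0.009] turn -0.000 dist 0.245 tilt 0.107
```

Yellow is home (top 0.1216 against an expected 0.122). Next is green.

Call:
drive_tool(
  deltas=[
    [0.7,-0.023,-0.08,0,0],
    [0.7,-0.046,-0.16,0,0],
    [0.7,-0.07,-0.24,0,0],
    [0.7,-0.1,-0.32,0,0],
    [0.7,-0.12,-0.4,0,0],
  ],
)

```text
time_s: 13.83
ee_pos: [0.4763, 0.0372, 0.2139]
eef_rot: [3.141, -0.001, -0.005]
force: [0.4, 0.1, 0.5]
grip_width: 0.0264
```

Call:
drive_tool(
  deltas=[
    [0.7,-0.017,-0.07,0,0],
    [0.7,-0.017,-0.07,0,0],
    [0.7,-0.017,-0.07,0,0],
  ],
)

```text
time_s: 14.08
ee_pos: [0.4688, 0.073, 0.2144]
eef_rot: [3.141, 0.008, -0.003]
force: [-0.5, -0.9, 0.8]
grip_width: 0.0458
```

```bash
python3 btl.py wrist; python3 plan.py 0.47 0.072 0.11 0
```

```text
wrist yellow [606. 104.] 3126 ztop 0.0862 mid [ 0.536 -0.149] ext [0.043 0.021]
wrist green [631.   3.] 112 ztop 0.0655 mid [ 0.609 -0.151] ext [0.006 0.007]
wrist green [325. 190.] 1366 ztop 0.0745 mid [0.47  0.071] ext [0.035 0.033]
wrist blue [299.  68.] 1851 ztop 0.0761 mid [0.564 0.09 ] ext [0.034 0.035]
wrist red [  2. 131.] 84 ztop 0.0572 mid [0.516 0.336] ext [0.021 0.007]
t 14.13 pos [0.4695 0.0711 0.2144] yaw 0.1 q [ 0.13  0.2  -0.42  2.    0.1   0.96 -1.91] F [ 1.  -1.1 -0.3] w 0.0498
delta [ 0.001 -0.002  0.209] turn 0.000 dist 0.104 tilt 0.108
```

View pics/last_wrist.png

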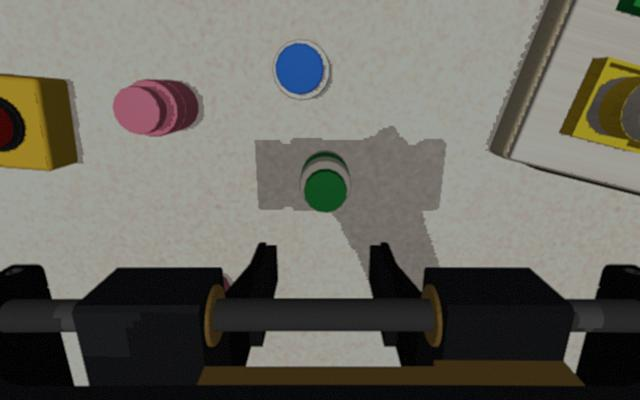

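The green cap is at (325,190), centred under the gripper.

Call:
drive_tool(
  deltas=[
    [0.7,0.001,0,0.06,0],
    [0.7,0.001,0,0.12,0],
    [0.7,0.001,0,0.17,0],
    [0.7,0.001,0,0.21,0],
    [0.7,0.001,0,0.21,0],
  ],
)

```text
time_s: 14.55
ee_pos: [0.4677, 0.0682, 0.1061]
eef_rot: [3.139, -0.005, -0.015]
force: [-0.7, -1.1, -0.3]
grip_width: 0.0729
```

Call:
drive_tool(
  deltas=[
    [0.7,0,0,0.03,0],
    [0.7,0,0,0.06,0],
    [0.7,0,0,0.09,0],
    [0.7,0,0,0.12,0],
    [0.7,0,0,0.136,0],
  ],
)

```text
time_s: 14.97
ee_pos: [0.4707, 0.0695, 0.0416]
eef_rot: [3.141, -0.004, -0.002]
force: [0.6, -1.1, 0.3]
grip_width: 0.0742
```

Call:
drive_tool(
  deltas=[
    [-1,0,0,0,0],
    [-1,0,0,0,0],
    [-1,0,0,0,0],
    [-1,0,0,0,0],
    [-1,0,0,0,0],
  ],
  squeeze=25,
)

```text
time_s: 15.38
ee_pos: [0.4712, 0.071, 0.0432]
eef_rot: [-3.141, 0.0, -0.003]
force: [-0.2, -0.7, 0.4]
grip_width: 0.0481
```

Call:
drive_tool(
  deltas=[
    [-1,0,0,0,0],
    [-1,0,0,0,0],
    [-1,0,0,0,0],
  ],
)

```text
time_s: 15.63
ee_pos: [0.4711, 0.0711, 0.0431]
eef_rot: [3.141, -0.0, 0.002]
force: [-0.7, -0.6, 6.8]
grip_width: 0.0454
```

Call:
drive_tool(
  deltas=[
    [-1,0,0,-0.03,0],
    [-1,0,0,-0.09,0],
    [-1,0,0,-0.16,0],
    [-1,0,0,-0.23,0],
    [-1,0.02,0,-0.3,0],
  ],
)

```text
time_s: 16.05
ee_pos: [0.4779, 0.0709, 0.193]
eef_rot: [3.141, 0.002, -0.006]
force: [0.9, -0.3, -3.1]
grip_width: 0.0454
```

```bash
python3 plan.py 0.6305 -0.185 0.22 0
```

```text
t 16.05 pos [0.4779 0.0709 0.193 ] yaw 0.1 q [ 0.13  0.24 -0.42  2.01  0.12  0.92 -1.93] F [ 0.9 -0.3 -3.1] w 0.0454
delta [ 0.304  0.512 -0.055] turn 0.000 dist 0.299 tilt 0.232
```

Call:
drive_tool(
  deltas=[
    [-1,0.035,0.06,-0.02,0],
    [-1,0.075,0.125,-0.04,0],
    [-1,0.115,0.19,-0.055,0],
    [-1,0.15,0.255,-0.055,0],
    [-1,0.19,0.32,-0.055,0],
  ],
)

```text
time_s: 16.47
ee_pos: [0.5756, -0.0907, 0.2201]
eef_rot: [3.141, 0.0, -0.0]
force: [0.4, 0.3, -1.9]
grip_width: 0.0453
```

Call:
drive_tool(
  deltas=[
    [-1,0.035,0.06,0,0],
    [-1,0.075,0.125,0,0],
    [-1,0.11,0.185,0,0],
    [-1,0.11,0.185,0,0],
    [-1,0.11,0.185,0,0],
  ],
)

```text
time_s: 16.88
ee_pos: [0.63, -0.1842, 0.2182]
eef_rot: [-3.142, 0.007, 0.004]
force: [-1.0, 1.2, -1.7]
grip_width: 0.0453
```

```bash
python3 btl.py wrist; python3 plan.py 0.6305 -0.185 0.119 0
```

```text
wrist yellow [278. 249.] 21 ztop 0.0657 mid [ 0.572 -0.144] ext [0.004 0.002]
wrist green [325. 177.] 987 ztop 0.0665 mid [ 0.635 -0.185] ext [0.061 0.07 ]
wrist blue [ 18. 255.] 805 ztop 0.0758 mid [0.571 0.085] ext [0.023 0.028]
wrist blue [415. 278.] 117 ztop 0.0660 mid [ 0.54  -0.271] ext [0.006 0.013]
t 16.93 pos [ 0.6298 -0.1816  0.2185] yaw -0.1 q [ 0.42  0.47 -0.28  1.6   0.14  1.1  -1.47] F [ 1.2  2.  -2.8] w 0.0453
delta [0.002 0.007 0.199] turn -0.000 dist 0.100 tilt 0.160
```

View pics/last_wrist.png

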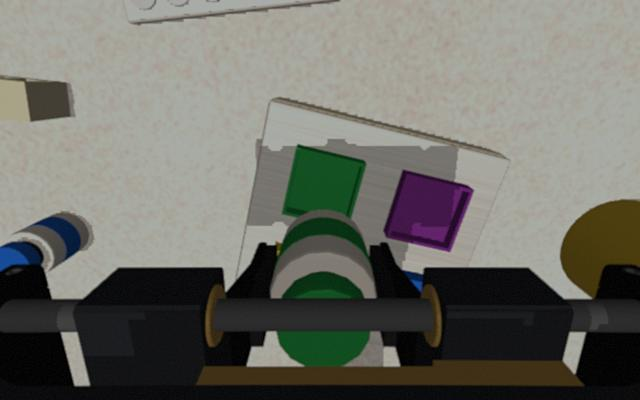

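The green bottle hangs upright over the green pocket at (325,180). Lowering.

Call:
drive_tool(
  deltas=[
    [-1,0.001,0.004,0.05,0],
    [-1,0.001,0.004,0.1,0],
    [-1,0.001,0.004,0.15,0],
    [-1,0.001,0.004,0.192,0],
    [-1,0.001,0.004,0.192,0],
  ],
)

```text
time_s: 17.35
ee_pos: [0.627, -0.1806, 0.1189]
eef_rot: [-3.138, -0.005, 0.016]
force: [-1.1, 0.7, -2.7]
grip_width: 0.0453
```

Call:
drive_tool(
  deltas=[
    [-1,0,0,0,0],
    [-1,0,0,0,0],
  ],
)

```text
time_s: 17.52
ee_pos: [0.6319, -0.1825, 0.1254]
eef_rot: [3.142, 0.002, 0.003]
force: [0.7, 0.0, -0.8]
grip_width: 0.0456
```

```bash
python3 plan.py 0.6305 -0.185 0.096 0
```

```text
t 17.52 pos [ 0.6319 -0.1825  0.1254] yaw 0.1 q [ 0.41  0.57 -0.27  1.68  0.18  0.92 -1.5 ] F [ 0.7  0.  -0.8] w 0.0456
delta [-0.003  0.005  0.059] turn 0.000 dist 0.030 tilt 0.123
```

Call:
drive_tool(
  deltas=[
    [-1,-0.002,0.005,0.01,0],
    [-1,-0.002,0.005,0.022,0],
    [-1,-0.002,0.005,0.034,0],
    [-1,-0.002,0.005,0.044,0],
    [-1,-0.002,0.005,0.052,0],
  ],
)

```text
time_s: 17.93
ee_pos: [0.6298, -0.186, 0.0972]
eef_rot: [-3.141, 0.0, 0.001]
force: [-0.4, 0.4, -2.6]
grip_width: 0.0453
```

Call:
drive_tool(
  deltas=[
    [-1,0,0,0.003,0],
    [-1,0,0,0.006,0],
    [-1,0,0,0.006,0],
  ],
)

```text
time_s: 18.18
ee_pos: [0.6297, -0.1859, 0.0962]
eef_rot: [3.141, -0.0, -0.002]
force: [-4.5, 0.5, 6.6]
grip_width: 0.0454
```

Seated. Releasing, backing off and looking.

Call:
drive_tool(
  deltas=[
    [0.3,0,0,0,0],
    [0.3,0,0,0,0],
    [0.3,0,0,0,0],
    [0.3,0,0,0,0],
    [0.3,0,0,0,0],
  ],
)

```text
time_s: 18.6
ee_pos: [0.6302, -0.186, 0.0948]
eef_rot: [3.142, -0.0, 0.0]
force: [-0.0, 0.7, 0.4]
grip_width: 0.056
```

Call:
drive_tool(
  deltas=[
    [0.3,0,0,-0.03,0],
    [0.3,0,0,-0.08,0],
    [0.3,0,0,-0.13,0],
    [-1,0,0,-0.18,0],
    [-1,0,0,-0.2,0],
  ],
)

```text
time_s: 19.02
ee_pos: [0.632, -0.1862, 0.1987]
eef_rot: [3.14, -0.0, 0.009]
force: [0.1, -0.3, -0.1]
grip_width: 0.0498
```

Call:
drive_tool(
  deltas=[
    [-1,0,0,0,0],
    [-1,0,0,0,0],
    [-1,0,0,0,0],
  ],
)

```text
time_s: 19.27
ee_pos: [0.629, -0.1858, 0.1929]
eef_rot: [-3.141, 0.0, 0.005]
force: [-0.0, -0.3, -0.5]
grip_width: 0.0309
```

```bash
python3 btl.py wrist; python3 plan.py 0.6295 -0.185 0.153 0
```

```text
wrist yellow [317. 273.] 555 ztop 0.0662 mid [ 0.553 -0.179] ext [0.032 0.037]
wrist yellow [305. 288.] 423 ztop 0.0870 mid [ 0.556 -0.171] ext [0.01  0.021]
wrist yellow [295. 346.] 1074 ztop 0.1217 mid [ 0.534 -0.164] ext [0.028 0.033]
wrist green [321. 176.] 1005 ztop 0.0665 mid [ 0.636 -0.185] ext [0.06 0.07]
wrist green [322. 180.] 347 ztop 0.0865 mid [ 0.642 -0.186] ext [0.017 0.043]
wrist green [323. 225.] 2391 ztop 0.1275 mid [ 0.628 -0.186] ext [0.035 0.034]
wrist blue [  4. 262.] 121 ztop 0.0681 mid [0.574 0.076] ext [0.01  0.006]
wrist blue [360. 337.] 49 ztop 0.0667 mid [ 0.499 -0.22 ] ext [0.012 0.004]
t 19.32 pos [ 0.6289 -0.1858  0.1927] yaw -0.0 q [ 0.42  0.5  -0.28  1.62  0.15  1.05 -1.47] F [-0.3  0.2 -0.2] w 0.0267
delta [ 0.001 -0.002  0.079] turn -0.000 dist 0.040 tilt 0.208
```

Call:
drive_tool(
  deltas=[
    [-1,-0.002,0,0,0],
    [-1,-0.002,0,0,0],
    [-1,-0.002,0,0.03,0],
    [-1,-0.002,0,0.06,0],
    [-1,-0.002,0,0.08,0],
  ],
)

```text
time_s: 19.73
ee_pos: [0.6282, -0.1859, 0.153]
eef_rot: [-3.141, -0.0, 0.004]
force: [-0.4, 0.1, -0.2]
grip_width: 0.0016
```

Call:
drive_tool(
  deltas=[
    [-1,0,0,0.006,0],
    [-1,0,0,0.012,0],
    [-1,0,0,0.018,0],
    [-1,0,0,0.024,0],
    [-1,0,0,0.028,0],
  ],
)

```text
time_s: 20.15
ee_pos: [0.6295, -0.186, 0.1424]
eef_rot: [3.141, -0.0, 0.002]
force: [-2.1, 0.8, 6.8]
grip_width: 0.0003
```

Call:
drive_tool(
  deltas=[
    [-1,0,0,0.003,0],
    [-1,0,0,0.006,0],
    [-1,0,0,0.006,0],
  ],
)

```text
time_s: 20.4
ee_pos: [0.63, -0.1861, 0.1415]
eef_rot: [3.14, -0.0, 0.004]
force: [-5.0, 0.4, 12.9]
grip_width: 0.0004
```

Call:
drive_tool(
  deltas=[
    [-1,0,0,0.002,0],
    [-1,0,0,0.004,0],
    [-1,0,0,0.004,0],
  ],
)

```text
time_s: 20.65
ee_pos: [0.6305, -0.1862, 0.1415]
eef_rot: [3.14, -0.0, 0.006]
force: [-7.2, 1.1, 20.9]
grip_width: 0.0008
```

Call:
drive_tool(
  deltas=[
    [-1,0,0,0.003,0],
    [-1,0,0,0.003,0],
  ],
)

```text
time_s: 20.82
ee_pos: [0.6309, -0.1863, 0.1415]
eef_rot: [3.139, -0.001, 0.008]
force: [-8.7, 1.5, 26.7]
grip_width: 0.0006
```

Call:
drive_tool(
  deltas=[
    [-1,0,0,-0.03,0],
    [-1,0,0,-0.08,0],
    [-1,0,0,-0.13,0],
    [-1,0,0,-0.16,0],
    [-1,0,0,-0.16,0],
  ],
)

```text
time_s: 21.23
ee_pos: [0.6318, -0.1863, 0.2195]
eef_rot: [3.139, -0.0, 0.014]
force: [-0.5, 0.0, 0.4]
grip_width: 0.0002
```

```bash
python3 btl.py wrist scene; python3 plan.py 0.564 0.09 0.215 0
```

```text
wrist yellow [285. 255.] 306 ztop 0.0663 mid [ 0.567 -0.153] ext [0.014 0.031]
wrist green [320. 175.] 807 ztop 0.0665 mid [ 0.635 -0.185] ext [0.06 0.07]
wrist green [321. 177.] 256 ztop 0.0862 mid [ 0.643 -0.185] ext [0.016 0.041]
wrist green [322. 214.] 1827 ztop 0.1216 mid [ 0.628 -0.186] ext [0.035 0.034]
wrist blue [ 16. 256.] 672 ztop 0.0758 mid [0.572 0.084] ext [0.021 0.025]
scene yellow [298. 209.] 105 ztop 0.1222 mid [ 0.538 -0.165] ext [0.031 0.037]
scene yellow [298. 225.] 240 ztop 0.0887 mid [ 0.57  -0.178] ext [0.097 0.049]
scene green [317. 225.] 100 ztop 0.1220 mid [ 0.63  -0.189] ext [0.034 0.033]
scene green [318. 241.] 247 ztop 0.0858 mid [ 0.633 -0.192] ext [0.037 0.038]
scene blue [355. 188.] 80 ztop 0.0776 mid [0.565 0.088] ext [0.032 0.036]
scene blue [272. 236.] 222 ztop 0.0656 mid [ 0.515 -0.256] ext [0.072 0.07 ]
scene red [385. 157.] 56 ztop 0.0641 mid [0.52  0.351] ext [0.035 0.045]
t 21.33 pos [ 0.6294 -0.186   0.2152] yaw -0.0 q [ 0.42  0.48 -0.28  1.6   0.15  1.08 -1.47] F [0.6 0.2 0.4] w 0.0005
delta [-0.131 -0.552 -0.   ] turn -0.000 dist 0.284 tilt 0.109
```

Green is home (0.1216). Next is blue.

Call:
drive_tool(
  deltas=[
    [0.7,-0.018,-0.08,0,0],
    [0.7,-0.037,-0.16,0,0],
    [0.7,-0.056,-0.24,0,0],
    [0.7,-0.075,-0.32,0,0],
    [0.7,-0.095,-0.4,0,0],
  ],
)

```text
time_s: 21.75
ee_pos: [0.58, 0.0156, 0.2128]
eef_rot: [3.141, -0.001, -0.004]
force: [0.6, 0.6, 0.5]
grip_width: 0.0261
```

Call:
drive_tool(
  deltas=[
    [0.7,-0.018,-0.075,0,0],
    [0.7,-0.036,-0.15,0,0],
    [0.7,-0.036,-0.152,0,0],
    [0.7,-0.036,-0.152,0,0],
  ],
)

```text
time_s: 22.08
ee_pos: [0.562, 0.0932, 0.2132]
eef_rot: [-3.141, -0.01, 0.004]
force: [0.4, -0.5, -0.6]
grip_width: 0.0528
```

```bash
python3 btl.py wrist; python3 plan.py 0.564 0.091 0.11 0
```

```text
wrist yellow [603. 216.] 2659 ztop 0.0863 mid [ 0.538 -0.149] ext [0.043 0.019]
wrist green [632. 121.] 414 ztop 0.0659 mid [ 0.618 -0.153] ext [0.025 0.013]
wrist blue [326. 189.] 1430 ztop 0.0761 mid [0.565 0.09 ] ext [0.034 0.034]
wrist red [ 29. 231.] 1450 ztop 0.0633 mid [0.521 0.352] ext [0.038 0.039]
t 22.13 pos [0.5628 0.0905 0.2132] yaw 0.1 q [ 0.07  0.35 -0.38  1.8   0.15  1.02 -1.94] F [-0.5 -0.2 -0.1] w 0.0565
delta [ 0.003 -0.001  0.206] turn 0.001 dist 0.103 tilt 0.125
```

View pics/last_wrist.png

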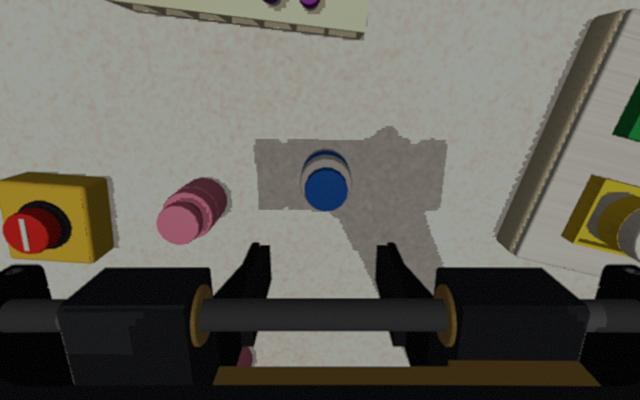

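The blue cap is at (326,189), centred; the rack stands clear at the top of the view.

Call:
drive_tool(
  deltas=[
    [0.7,0.003,0,0.06,0],
    [0.7,0.003,0,0.12,0],
    [0.7,0.003,0,0.17,0],
    [0.7,0.003,0,0.21,0],
    [0.7,0.003,0,0.21,0],
  ],
)

```text
time_s: 22.55
ee_pos: [0.5621, 0.0865, 0.1043]
eef_rot: [3.139, -0.005, -0.015]
force: [-1.0, -0.9, 0.5]
grip_width: 0.0734
```

Call:
drive_tool(
  deltas=[
    [0.7,0,0,0.03,0],
    [0.7,0,0,0.06,0],
    [0.7,0,0,0.09,0],
    [0.7,0,0,0.12,0],
    [0.7,0,0,0.134,0],
  ],
)

```text
time_s: 22.97
ee_pos: [0.565, 0.0881, 0.0414]
eef_rot: [3.14, -0.004, -0.002]
force: [-0.0, -0.2, -0.3]
grip_width: 0.074
```

Call:
drive_tool(
  deltas=[
    [-1,0,0,0,0],
    [-1,0,0,0,0],
    [-1,0,0,0,0],
    [-1,0,0,0,0],
    [-1,0,0,0,0],
  ],
  squeeze=25,
)

```text
time_s: 23.38
ee_pos: [0.5657, 0.0901, 0.0433]
eef_rot: [-3.141, 0.0, -0.003]
force: [-0.1, 0.1, 0.2]
grip_width: 0.0483
```

Call:
drive_tool(
  deltas=[
    [-1,0,0,0,0],
    [-1,0,0,0,0],
    [-1,0,0,0,0],
  ],
)

```text
time_s: 23.63
ee_pos: [0.5657, 0.0902, 0.0432]
eef_rot: [-3.141, -0.0, -0.002]
force: [-0.3, 0.5, 5.6]
grip_width: 0.0455
```

Call:
drive_tool(
  deltas=[
    [-1,0,0,-0.03,0],
    [-1,0,0,-0.09,0],
    [-1,0,0,-0.16,0],
    [-1,0,0,-0.24,0],
    [-1,0,0,-0.31,0],
  ],
)

```text
time_s: 24.05
ee_pos: [0.5645, 0.0899, 0.1987]
eef_rot: [3.141, 0.0, -0.001]
force: [1.4, 0.9, -1.4]
grip_width: 0.0453
```

Call:
drive_tool(
  deltas=[
    [-1,-0.01,0.06,-0.04,0],
    [-1,-0.02,0.13,-0.06,0],
    [-1,-0.03,0.2,-0.06,0],
    [-1,-0.04,0.27,-0.06,0],
    [-1,-0.05,0.34,-0.06,0],
  ],
)

```text
time_s: 24.47
ee_pos: [0.539, -0.0816, 0.2271]
eef_rot: [3.141, 0.001, -0.001]
force: [1.0, -0.1, -1.8]
grip_width: 0.0455
```

```bash
python3 plan.py 0.516 -0.254 0.22 0
```

```text
t 24.47 pos [ 0.539  -0.0816  0.2271] yaw 0.0 q [ 0.34  0.29 -0.32  1.85  0.11  1.02 -1.6 ] F [ 1.  -0.1 -1.8] w 0.0455
delta [-0.046  0.345  0.014] turn 0.000 dist 0.174 tilt 0.048
```

Call:
drive_tool(
  deltas=[
    [-1,-0.01,0.075,0,0],
    [-1,-0.02,0.15,0,0],
    [-1,-0.03,0.225,0,0],
    [-1,-0.04,0.295,0,0],
    [-1,-0.046,0.345,0,0],
  ],
)

```text
time_s: 24.88
ee_pos: [0.515, -0.2565, 0.2266]
eef_rot: [3.14, -0.006, -0.003]
force: [0.1, -1.1, -1.2]
grip_width: 0.0455
```

Call:
drive_tool(
  deltas=[
    [-1,0,0,0,0],
    [-1,0,0,0,0],
  ],
)

```text
time_s: 25.05
ee_pos: [0.5158, -0.2543, 0.2264]
eef_rot: [-3.141, 0.007, 0.003]
force: [-0.9, 0.2, -2.2]
grip_width: 0.0456
```

```bash
python3 btl.py wrist; python3 plan.py 0.516 -0.254 0.12 0
```

```text
wrist yellow [224. 150.] 1091 ztop 0.0664 mid [ 0.538 -0.166] ext [0.071 0.063]
wrist yellow [228. 153.] 471 ztop 0.0888 mid [ 0.54 -0.17] ext [0.04  0.033]
wrist yellow [196. 177.] 2041 ztop 0.1215 mid [ 0.537 -0.164] ext [0.035 0.035]
wrist green [245.  47.] 1472 ztop 0.0834 mid [ 0.625 -0.197] ext [0.041 0.026]
wrist green [215.  39.] 2671 ztop 0.1214 mid [ 0.628 -0.187] ext [0.034 0.035]
wrist blue [324. 176.] 975 ztop 0.0665 mid [ 0.52  -0.254] ext [0.062 0.071]
t 25.10 pos [ 0.5165 -0.2523  0.2266] yaw -0.1 q [ 0.57  0.33 -0.24  1.78  0.09  1.04 -1.28] F [ 1.3 -0.4 -2.4] w 0.0455
delta [-0.001  0.004  0.213] turn -0.000 dist 0.107 tilt 0.106
```

View pics/last_wrist.png

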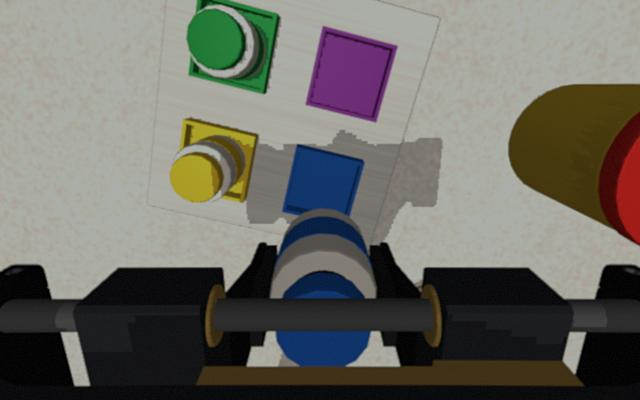

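The blue bottle is over the blue pocket at (323,180). Yellow (196,177) and green (215,39) are standing. Lowering.

Call:
drive_tool(
  deltas=[
    [-1,-0.001,0.001,0.05,0],
    [-1,-0.001,0.001,0.1,0],
    [-1,-0.001,0.001,0.15,0],
    [-1,-0.001,0.001,0.205,0],
    [-1,-0.001,0.001,0.205,0],
  ],
)

```text
time_s: 25.52
ee_pos: [0.5132, -0.2494, 0.1197]
eef_rot: [-3.136, -0.005, 0.016]
force: [-1.6, 1.5, -2.3]
grip_width: 0.0452
```

Call:
drive_tool(
  deltas=[
    [-1,0,0,0,0],
    [-1,0,0,0,0],
  ],
)

```text
time_s: 25.68
ee_pos: [0.5178, -0.2521, 0.1262]
eef_rot: [3.141, 0.003, 0.003]
force: [0.4, -0.5, -1.4]
grip_width: 0.0451
```

```bash
python3 plan.py 0.516 -0.254 0.0965 0
```

```text
t 25.68 pos [ 0.5178 -0.2521  0.1262] yaw 0.1 q [ 0.56  0.45 -0.23  1.88  0.13  0.83 -1.31] F [ 0.4 -0.5 -1.4] w 0.0451
delta [-0.004  0.004  0.059] turn 0.001 dist 0.030 tilt 0.117
```

Call:
drive_tool(
  deltas=[
    [-1,-0.002,0.003,0.01,0],
    [-1,-0.002,0.003,0.022,0],
    [-1,-0.002,0.003,0.034,0],
    [-1,-0.002,0.003,0.044,0],
    [-1,-0.002,0.003,0.052,0],
  ],
)

```text
time_s: 26.1
ee_pos: [0.5153, -0.2545, 0.0983]
eef_rot: [-3.141, 0.0, 0.001]
force: [0.2, -0.7, -2.4]
grip_width: 0.0456
```

Call:
drive_tool(
  deltas=[
    [-1,0,0,0.003,0],
    [-1,0,0,0.006,0],
    [-1,0,0,0.006,0],
  ],
)

```text
time_s: 26.35
ee_pos: [0.5155, -0.2544, 0.0963]
eef_rot: [3.142, -0.0, -0.001]
force: [-1.1, 0.2, 0.5]
grip_width: 0.0453
```

Call:
drive_tool(
  deltas=[
    [0.3,0,0,0.001,0],
    [0.3,0,0,0.001,0],
    [0.3,0,0,0,0],
    [0.3,0,0,0,0],
    [0.3,0,0,0,0],
  ],
)

```text
time_s: 26.77
ee_pos: [0.5158, -0.2546, 0.096]
eef_rot: [3.141, -0.0, 0.001]
force: [0.6, -0.2, -0.5]
grip_width: 0.0562
```

Call:
drive_tool(
  deltas=[
    [0.3,0,0,-0.03,0],
    [0.3,0,0,-0.08,0],
    [0.3,0,0,-0.13,0],
    [-1,0,0,-0.18,0],
    [-1,0,0,-0.2,0],
  ],
)

```text
time_s: 27.18
ee_pos: [0.5173, -0.2551, 0.1994]
eef_rot: [3.139, -0.0, 0.009]
force: [0.8, -0.4, -0.3]
grip_width: 0.0498
```

Call:
drive_tool(
  deltas=[
    [-1,0,0,0,0],
    [-1,0,0,0,0],
    [-1,0,0,0,0],
  ],
)

```text
time_s: 27.43
ee_pos: [0.5145, -0.2541, 0.1942]
eef_rot: [-3.141, 0.0, 0.004]
force: [0.5, -0.2, -0.2]
grip_width: 0.0311
```

```bash
python3 btl.py wrist; python3 plan.py 0.514 -0.254 0.153 0
```

```text
wrist yellow [214. 156.] 2035 ztop 0.0858 mid [ 0.54 -0.17] ext [0.04  0.033]
wrist yellow [179. 187.] 2689 ztop 0.1215 mid [ 0.537 -0.164] ext [0.035 0.035]
wrist green [200.  30.] 3512 ztop 0.1214 mid [ 0.626 -0.187] ext [0.031 0.035]
wrist green [242.  53.] 1468 ztop 0.0854 mid [ 0.623 -0.196] ext [0.038 0.028]
wrist blue [323. 178.] 1027 ztop 0.0665 mid [ 0.521 -0.254] ext [0.06  0.071]
wrist blue [322. 179.] 371 ztop 0.0878 mid [ 0.53  -0.254] ext [0.015 0.042]
wrist blue [323. 224.] 2451 ztop 0.1291 mid [ 0.515 -0.255] ext [0.034 0.034]
t 27.48 pos [ 0.5145 -0.2541  0.194 ] yaw 0.0 q [ 0.57  0.37 -0.24  1.82  0.1   0.97 -1.28] F [-0.2  0.4  0.1] w 0.027
delta [-0.001 -0.     0.082] turn 0.000 dist 0.041 tilt 0.192
```

Blue is in its pocket, at (0.515,-0.255) with its top at 0.129. Pressing.

Call:
drive_tool(
  deltas=[
    [-1,0,0.001,0,0],
    [-1,0,0.001,0,0],
    [-1,0,0.001,0.03,0],
    [-1,0,0.001,0.06,0],
    [-1,0,0.001,0.08,0],
  ],
)

```text
time_s: 27.9
ee_pos: [0.5148, -0.2547, 0.1542]
eef_rot: [-3.141, 0.0, 0.003]
force: [-1.0, 0.3, -0.3]
grip_width: 0.0012
```

Call:
drive_tool(
  deltas=[
    [-1,0,0,0.006,0],
    [-1,0,0,0.012,0],
    [-1,0,0,0.018,0],
    [-1,0,0,0.024,0],
    [-1,0,0,0.028,0],
  ],
)

```text
time_s: 28.32
ee_pos: [0.5159, -0.2551, 0.1431]
eef_rot: [3.141, -0.0, 0.001]
force: [-3.2, 1.1, 6.7]
grip_width: 0.0005
```

Call:
drive_tool(
  deltas=[
    [-1,0,0,0.003,0],
    [-1,0,0,0.006,0],
    [-1,0,0,0.006,0],
  ],
)

```text
time_s: 28.57
ee_pos: [0.5163, -0.2552, 0.1415]
eef_rot: [3.14, -0.0, 0.002]
force: [-4.0, 1.3, 12.3]
grip_width: 0.0005
```

Call:
drive_tool(
  deltas=[
    [-1,0,0,0.002,0],
    [-1,0,0,0.004,0],
    [-1,0,0,0.004,0],
  ],
)

```text
time_s: 28.82
ee_pos: [0.5167, -0.2554, 0.1415]
eef_rot: [3.139, -0.001, 0.004]
force: [-7.0, 2.9, 22.7]
grip_width: 0.0002
```

Call:
drive_tool(
  deltas=[
    [-1,0,0,0.003,0],
    [-1,0,0,0.003,0],
  ],
)

```text
time_s: 28.98
ee_pos: [0.517, -0.2556, 0.1414]
eef_rot: [3.139, -0.001, 0.005]
force: [-9.2, 3.4, 30.6]
grip_width: 0.0006
```

Call:
drive_tool(
  deltas=[
    [-1,0,0,-0.03,0],
    [-1,0,0,-0.08,0],
    [-1,0,0,-0.14,0],
    [-1,0,0,-0.2,0],
    [-1,0,0,-0.2,0],
  ],
)

```text
time_s: 29.4
ee_pos: [0.5193, -0.2562, 0.2426]
eef_rot: [3.136, -0.0, 0.019]
force: [1.0, 0.2, 0.5]
grip_width: 0.0004
```

```bash
python3 btl.py wrist scene side; python3 plan.py 0.52 0.354 0.2 60
python3 - <<'E'
from h import *
for n in ['scene','side','wrist']:
    for r in ctrl.masks_of('bottle_purple',n)[:4]: print(n,round(r['p'],2),r['bbox'])
E
```

```text
wrist yellow [227. 154.] 1370 ztop 0.0860 mid [ 0.539 -0.171] ext [0.041 0.032]
wrist yellow [200. 178.] 1794 ztop 0.1215 mid [ 0.537 -0.164] ext [0.035 0.035]
wrist green [227.  51.] 3312 ztop 0.1214 mid [ 0.627 -0.187] ext [0.034 0.035]
wrist green [258.  44.] 63 ztop 0.0865 mid [ 0.637 -0.206] ext [0.017 0.008]
wrist green [261.  62.] 24 ztop 0.0853 mid [ 0.623 -0.209] ext [0.008 0.001]
wrist green [249.  80.] 70 ztop 0.0889 mid [ 0.611 -0.198] ext [0.013 0.018]
wrist blue [320. 173.] 726 ztop 0.0666 mid [ 0.52  -0.254] ext [0.06  0.071]
wrist blue [319. 173.] 234 ztop 0.0880 mid [ 0.53  -0.254] ext [0.014 0.04 ]
wrist blue [320. 207.] 1604 ztop 0.1216 mid [ 0.515 -0.255] ext [0.034 0.034]
scene yellow [298. 209.] 105 ztop 0.1217 mid [ 0.537 -0.164] ext [0.033 0.036]
scene yellow [298. 225.] 241 ztop 0.0880 mid [ 0.567 -0.176] ext [0.08  0.042]
scene green [317. 224.] 100 ztop 0.1218 mid [ 0.628 -0.189] ext [0.034 0.037]
scene green [318. 241.] 240 ztop 0.0862 mid [ 0.633 -0.193] ext [0.036 0.039]
scene blue [270. 221.] 103 ztop 0.1219 mid [ 0.516 -0.257] ext [0.034 0.033]
scene b
[... 234 characters left out ...]
21. 185.] 167 ztop 0.0839 mid [ 0.535 -0.147] ext [0.043 0.023]
side green [295. 164.] 58 ztop 0.1249 mid [ 0.626 -0.18 ] ext [0.028 0.028]
side green [295. 177.] 106 ztop 0.0833 mid [ 0.626 -0.17 ] ext [0.042 0.023]
side blue [331. 153.] 53 ztop 0.1240 mid [ 0.514 -0.25 ] ext [0.025 0.03 ]
side blue [333. 166.] 99 ztop 0.0840 mid [ 0.513 -0.24 ] ext [0.045 0.024]
side red [301. 323.] 133 ztop 0.0641 mid [0.518 0.357] ext [0.038 0.037]
t 29.55 pos [ 0.5155 -0.255   0.2357] yaw -0.0 q [ 0.58  0.32 -0.25  1.77  0.09  1.05 -1.27] F [ 0.  -0.4 -0.8] w 0.0005
delta [ 0.009 -1.218  0.071] turn -0.333 dist 0.610 tilt 0.054
scene 0.6 [382.3, 155.9, 392.0, 164.7]
side 0.3 [325.7, 147.6, 337.6, 159.3]
```

View pics/last_scene.png

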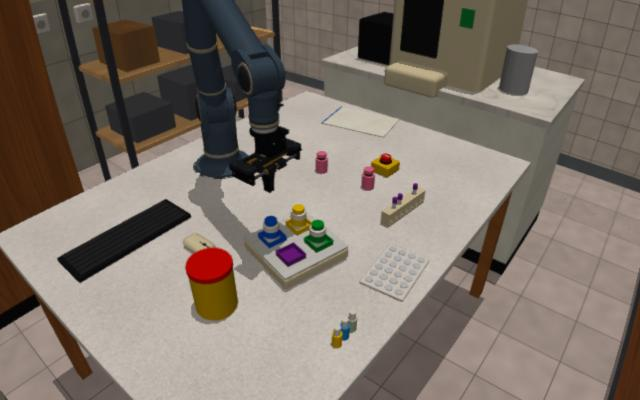

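No purple bottle in either view: the network's purple hits are just the button and the blue cap. All three stoppers read 0.1216 and the button is still down. Now to the button.

Call:
drive_tool(
  deltas=[
    [0.3,0,-0.08,0,-0.03],
    [0.3,0,-0.16,0,-0.06],
    [0.3,0,-0.24,0,-0.09],
    [0.3,0,-0.32,0,-0.12],
    [0.3,0,-0.4,0,-0.15],
  ],
)

```text
time_s: 30.12
ee_pos: [0.5147, -0.0532, 0.2344]
eef_rot: [-3.053, -0.74, 0.003]
force: [0.8, 0.0, -0.4]
grip_width: 0.0261
```

```bash
python3 plan.py 0.52 0.354 0.2 88
```

```text
t 30.12 pos [ 0.5147 -0.0532  0.2344] yaw 27.2 q [ 0.39  0.25 -0.43  1.89  0.12  1.03 -1.19] F [ 0.8  0.  -0.4] w 0.0261
delta [ 0.382 -0.719  0.069] turn -0.338 dist 0.409 tilt 0.102
```

Call:
drive_tool(
  deltas=[
    [0.3,0.037,-0.07,0.007,-0.03],
    [0.3,0.075,-0.14,0.014,-0.065],
    [0.3,0.11,-0.21,0.02,-0.1],
    [0.3,0.15,-0.28,0.025,-0.135],
    [0.3,0.188,-0.355,0.03,-0.17],
  ],
)

```text
time_s: 30.53
ee_pos: [0.5183, 0.1466, 0.2193]
eef_rot: [-2.75, -1.52, 0.002]
force: [2.3, -0.1, -0.7]
grip_width: 0.0541
```

```bash
python3 plan.py 0.52 0.354 0.19 88
```

```text
t 30.53 pos [0.5183 0.1466 0.2193] yaw 57.9 q [ 0.14  0.33 -0.61  1.86  0.22  1.02 -1.12] F [ 2.3 -0.1 -0.7] w 0.0541
delta [ 0.353 -0.218  0.058] turn -0.167 dist 0.209 tilt 0.085
```

Call:
drive_tool(
  deltas=[
    [0.3,0.07,-0.044,0.012,-0.03],
    [0.3,0.14,-0.088,0.024,-0.065],
    [0.3,0.21,-0.13,0.036,-0.1],
    [0.3,0.28,-0.175,0.048,-0.135],
    [0.3,0.353,-0.218,0.058,-0.167],
  ],
)

```text
time_s: 30.95
ee_pos: [0.5204, 0.3529, 0.1897]
eef_rot: [-2.26, -2.181, 0.004]
force: [1.1, -0.7, -0.1]
grip_width: 0.0567
```

Call:
drive_tool(
  deltas=[
    [0.3,0,0,0,0],
    [0.3,0,0,0,0],
    [0.3,0,0,0,0],
  ],
)

```text
time_s: 31.2
ee_pos: [0.5209, 0.3508, 0.1901]
eef_rot: [-2.267, -2.175, 0.004]
force: [0.4, -0.2, -1.2]
grip_width: 0.0569
```

```bash
python3 btl.py wrist; python3 plan.py 0.5195 0.354 0.1 88
```

```text
wrist red [321. 191.] 1630 ztop 0.0634 mid [0.519 0.354] ext [0.038 0.038]
t 31.25 pos [0.5216 0.3499 0.1906] yaw 87.5 q [-0.16  0.54 -0.71  1.67  0.39  1.08 -1.03] F [0.  0.2 0.5] w 0.0567
delta [ 0.008 -0.004  0.181] turn -0.003 dist 0.091 tilt 0.127
```

View pics/last_wrist.png

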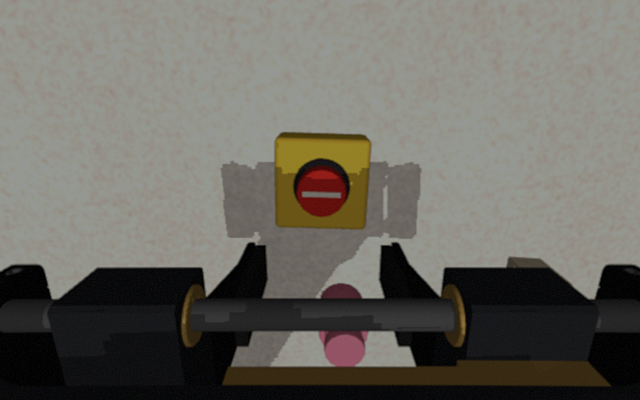

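The button head is at (321,191), centred between the jaws. Descending.

Call:
drive_tool(
  deltas=[
    [0.3,0.004,-0.003,0.06,0],
    [0.3,0.006,-0.003,0.12,0],
    [0.3,0.006,-0.003,0.17,0],
    [0.3,0.006,-0.003,0.19,0],
    [0.3,0.006,-0.003,0.19,0],
  ],
)

```text
time_s: 31.67
ee_pos: [0.5194, 0.3515, 0.0941]
eef_rot: [2.269, 2.172, -0.009]
force: [0.3, 0.0, -0.3]
grip_width: 0.0568
```

Call:
drive_tool(
  deltas=[
    [0.3,0,0,0,0],
    [0.3,0,0,0,0],
  ],
)

```text
time_s: 31.83
ee_pos: [0.521, 0.3549, 0.0984]
eef_rot: [2.267, 2.174, 0.005]
force: [0.2, -0.1, 0.3]
grip_width: 0.0566
```

```bash
python3 plan.py 0.5195 0.354 0.065 88
```

```text
t 31.83 pos [0.521  0.3549 0.0984] yaw 87.6 q [-0.2   0.64 -0.66  1.75  0.48  0.92 -1.1 ] F [ 0.2 -0.1  0.3] w 0.0566
delta [-0.002 -0.003  0.067] turn -0.002 dist 0.033 tilt 0.179
```

Call:
drive_tool(
  deltas=[
    [0.3,-0.002,-0.003,0.015,0],
    [0.3,-0.002,-0.003,0.03,0],
    [0.3,-0.002,-0.003,0.045,0],
    [0.3,-0.002,-0.003,0.058,0],
    [0.3,-0.002,-0.003,0.065,0],
  ],
)

```text
time_s: 32.25
ee_pos: [0.5179, 0.3531, 0.0627]
eef_rot: [-2.266, -2.176, 0.003]
force: [0.1, -0.7, -0.0]
grip_width: 0.0565
```

Call:
drive_tool(
  deltas=[
    [-1,0,0,0,0],
    [-1,0,0,0,0],
    [-1,0,0,0,0],
    [-1,0,0,0,0],
    [-1,0,0,0,0],
  ],
  squeeze=20,
)

```text
time_s: 32.67
ee_pos: [0.5193, 0.3539, 0.0645]
eef_rot: [2.266, 2.175, 0.003]
force: [3.1, 0.3, -0.1]
grip_width: 0.0396
```

```bash
python3 plan.py 0.5195 0.354 0.065 88
```

```text
t 32.67 pos [0.5193 0.3539 0.0645] yaw 87.6 q [-0.22  0.68 -0.63  1.77  0.51  0.86 -1.13] F [ 3.1  0.3 -0.1] w 0.0396
delta [ 0.     0.    -0.001] turn -0.002 dist 0.001 tilt 0.119
```

Pinched (39.6 mm). Turning clockwise while rising.

Call:
drive_tool(
  deltas=[
    [-1,0,0,-0.001,0.02],
    [-1,0,0,-0.002,0.05],
    [-1,0,0,-0.003,0.08],
    [-1,0,0,-0.004,0.11],
    [-1,0,0,-0.005,0.14],
  ],
)

```text
time_s: 33.08
ee_pos: [0.5193, 0.3539, 0.0668]
eef_rot: [-2.69, -1.622, -0.003]
force: [2.4, 0.7, -2.3]
grip_width: 0.0392
```

Call:
drive_tool(
  deltas=[
    [-1,0,0,-0.001,0.03],
    [-1,0,0,-0.002,0.06],
    [-1,0,0,-0.003,0.09],
    [-1,0,0,-0.004,0.12],
    [-1,0,0,-0.005,0.14],
  ],
)

```text
time_s: 33.5
ee_pos: [0.5193, 0.3539, 0.0694]
eef_rot: [-2.979, -0.997, -0.003]
force: [1.9, -0.2, -2.6]
grip_width: 0.0394
```

```bash
python3 plan.py 0.5195 0.354 0.071 28
```

```text
t 33.50 pos [0.5193 0.3539 0.0694] yaw 37.0 q [-0.37  0.62 -0.42  1.78  0.33  0.81 -1.87] F [ 1.9 -0.2 -2.6] w 0.0394
delta [ 0.001  0.    -0.003] turn 0.050 dist 0.002 tilt 0.125
```

Call:
drive_tool(
  deltas=[
    [-1,0,0,-0.001,0.02],
    [-1,0,0,-0.002,0.04],
    [-1,0,0,-0.003,0.055],
    [-1,0,0,-0.003,0.06],
    [-1,0,0,-0.003,0.06],
  ],
)

```text
time_s: 33.92
ee_pos: [0.5191, 0.3538, 0.0706]
eef_rot: [3.058, 0.722, 0.003]
force: [4.1, 0.7, -4.3]
grip_width: 0.0393
```

```bash
python3 plan.py 0.5195 0.354 0.071 28; python3 btl.py side scene | grep red; python3 -c "
from cell import ctrl;print(ctrl.get_obs()['ft_torque'])"
```

```text
t 33.92 pos [0.5191 0.3538 0.0706] yaw 26.6 q [-0.4   0.61 -0.37  1.78  0.29  0.81 -2.02] F [ 4.1  0.7 -4.3] w 0.0393
delta [ 0.001  0.    -0.001] turn -0.008 dist 0.001 tilt 0.112
scene red [389. 156.] 17 ztop 0.1249 mid [0.574 0.281] ext [0.    0.008]
[ 0.22585125 -1.02049799  0.41608495]
```

I've turned 61° and the end-stop torque is showing. Releasing, then checking.

Call:
drive_tool(
  deltas=[
    [0.3,0,0,0,0],
    [0.3,0,0,0,0],
    [0.3,0,0,0,0],
    [0.3,0,0,0,0],
    [0.3,0,0,0,0],
  ],
)

```text
time_s: 34.43
ee_pos: [0.518, 0.3537, 0.0707]
eef_rot: [-3.058, -0.719, 0.001]
force: [0.5, -0.8, -0.4]
grip_width: 0.0557
```

Call:
drive_tool(
  deltas=[
    [0.3,0,0,-0.03,0],
    [0.3,0,0,-0.08,0],
    [0.3,0,0,-0.14,0],
    [0.3,0,0,-0.2,0],
    [0.3,0,0,-0.24,0],
  ],
)

```text
time_s: 34.85
ee_pos: [0.5188, 0.3544, 0.1936]
eef_rot: [-3.057, -0.719, -0.004]
force: [0.4, 0.3, 0.8]
grip_width: 0.0564
```

Call:
drive_tool(
  deltas=[
    [0.3,0,0,0,0],
    [0.3,0,0,0,0],
    [0.3,0,0,0,0],
  ],
)

```text
time_s: 35.1
ee_pos: [0.5178, 0.353, 0.1897]
eef_rot: [3.057, 0.719, -0.002]
force: [-0.1, 0.2, -0.8]
grip_width: 0.0565
```

```bash
python3 - <<'E'
from h import *
def stripe(im,P,tag):
    m=(abs(P[...,0]-.5195)<.02)&(abs(P[...,1]-.354)<.02)&(P[...,2]>.055)&(P[...,2]<.08)
    r=np.hypot(P[...,0]-.5195,P[...,1]-.354)<.014
    hsv=cv2.cvtColor(im,cv2.COLOR_RGB2HSV); w=m&r&(hsv[...,1]<90)
    q=P[w][:,:2]; q=q-q.mean(0); U,S,V=np.linalg.svd(q,full_matrices=False)
    print(tag,w.sum(),'stripe deg',np.degrees(np.arctan2(V[0,1],V[0,0]))%180,'top z',np.nanmedian(P[m&r][:,2]))
c=np.load('w2.npz');stripe(c['im'],c['P'],'start')
o,im,d=shot('wrist','w9.png');stripe(im,cloud('wrist',d,o),'now')
E
python3 btl.py scene side|grep -v "0.08"
```

```text
start 155 stripe deg 175.69338044621895 top z 0.06985381513803762
now 183 stripe deg 116.66396762423253 top z 0.06989578310047123
scene yellow [298. 209.] 105 ztop 0.1219 mid [ 0.538 -0.165] ext [0.034 0.034]
scene green [317. 225.] 102 ztop 0.1219 mid [ 0.628 -0.188] ext [0.035 0.036]
scene blue [270. 220.] 100 ztop 0.1219 mid [ 0.515 -0.254] ext [0.032 0.034]
scene red [386. 156.] 68 ztop 0.0712 mid [0.52  0.348] ext [0.034 0.032]
side green [295. 164.] 57 ztop 0.1243 mid [ 0.626 -0.181] ext [0.028 0.035]
side red [301. 324.] 115 ztop 0.0703 mid [0.518 0.361] ext [0.036 0.03 ]
```

View pics/w9.png

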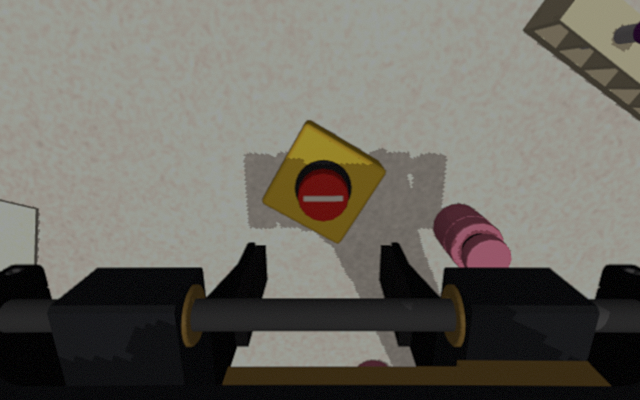

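View pics/last_scene.png

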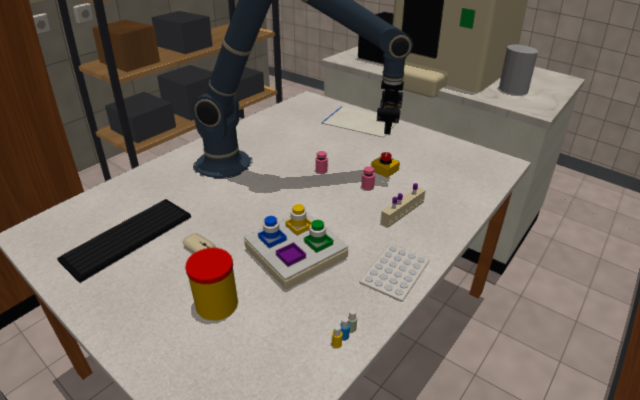

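The stripe has turned 59.0° (1.03 rad) and the head top is back at 69.9 mm. All three bottles are in their pockets with stoppers home, and the arm is clear. Handing in.

```bash
python3 -c "
from cell import ctrl;print(ctrl.close_job())"
```

```text
the job is handed in; nothing more can be done
None
```

The job is done and handed in at about 35 s. I pushed the stop button down first. Then I stood the yellow, green and blue bottles in the pockets of their own colours and pressed each stopper home. Last, I twisted the button clockwise back up. There was no purple bottle: I saw none in the scene or side view, and the network's two purple hits were the button and the blue cap.

**Last checks:**
- **Stoppers:** after pressing, the wrist camera read all three tops at 0.1215–0.1216 m, against 0.122 m when fully home. The scene camera gave 0.1219 m just before handing in, and the side camera about 2 mm more, which is within its offset.
- **Stop button:** while down, its top read 0.0634 m. After the twist it reads 0.0699 m, and the stripe has turned 59.0° (1.03 rad, the end stop).
- **Bystanders and look-alikes:** the rack, mouse, bin and pink bottles look unmoved in the last scene picture; I did not measure them. The gripper was touching nothing.

No check failed. I saw no bottle knocked aside and no slip in the grip.

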